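# Lay out a tin fire truck for reassembly

## Task

Lay out the fire truck job for reassembly: stand the red truck centred on the green mat, lined up with the mat's long side and its nose toward the robot, and stand the brass-capped glass jar in the middle of the brown coaster, never letting the jar tip over. Lay the six-hole zinc hub flat on the bench midway between the truck and the jar, straight in the line of the two, and set the plain brass-centred hub squarely on top of it. Lay the blue key flat on the bench behind the truck (beyond its tail), in line with the truck and about 6 cm from tail to the middle of the key.

Things in the scene. Friction and masses are not known exactly. Their poses are not given: they have to be found in the camera images.
- truck: Dented red tin fire truck, loose, 104 long (x) x 46 wide (y) x 56 mm high, about 0.2 kg. Origin: centre of its underside. Nose (tall cab, z 30 to 56 mm, x -47 to -13 mm) toward its own -x; behind the cab the body is a flat-sided box with its top at z 31 mm carrying a white ladder. Straight parallel sides from z 9 to 31 mm, 46 mm apart: grip across y at the origin. It starts with the nose within about 1 rad of pointing toward the robot (-x of the world).
- truck_nose (a point): Middle of the truck's front face, 52 mm ahead of the truck's origin (at its own x = -52 mm), 20 mm above its underside.
- jar: Round glass jar of metal tabs with a brass cap, loose, 46 mm in diameter (cap and body alike), 65 mm high; the cap takes the top 17 mm; about 0.14 kg. Stands upright. Origin: centre of its underside, z up.
- hub_holed: Six-hole zinc wheel hub, loose: grey disc 42 mm in diameter, 16 mm thick, with six dark round holes in a ring, about 0.09 kg, lying flat. Origin: centre of its underside, z up.
- hub_plain: Plain zinc wheel hub, loose: grey disc 42 mm in diameter, 16 mm thick, with one brass centre (16 mm), about 0.13 kg, lying flat. Origin: centre of its underside, z up.
- key: Blue enamel tin wind-up key, loose, lying flat, 64 mm long (own x -32.5 to +31 mm), 10 mm thick, about 35 g. Stem 10 mm wide and 10 mm high along its +x (x -11 to +31 mm); two round wings, 48 mm across in y, at x -32 to -9 mm. Grip the stem across y at x = +7 to +15 mm. Origin: on the underside, at the middle of its length.
- mat: Green rectangular mat, fixed, 130 mm along its x by 76 mm along its y, 3 mm thick: place for the truck. Origin: centre of its underside, on the bench. Its +x points away from the robot within about 0.2 rad, so the truck's nose ends toward its -x and the key lies on its +x side. The coaster lies in the direction of its +y or -y, 240 to 270 mm away.
- coaster: Round dark brown leather coaster, fixed, 74 mm in diameter, 4 mm thick: place for the jar. Origin: centre of its underside, on the bench. It may be on either side of the mat.
There are look-alikes about, which are no part of the job. There is more than one size of the key; the job needs the smallest. What is shaped like the hub_plain but pink is not meant.

How it is judged:
By the outcome, as a careful person would: the job done as asked, in the order asked, and still so for the second after the job is handed in, with the robot touching nothing.
It also fails if it takes over 112 s, if anything falls off the work surface, if the arm or the gripper's body presses on something with over 40 N, if the wrist force passes 120 N, or if a joint passes its speed limit or range.

## Robot

A 6-joint arm with a two-finger parallel gripper is mounted at the origin on the work surface. World frame = base frame: x ahead of the robot, y to its left, z up, the work surface at z = 0. Lengths are in m, angles in rad, forces in N, time in s.
With the tool pointing down it reaches from about 0.25 to 0.8 m from the base axis. Payload 8.5 kg.
Tool frame: the origin (TCP) lies at the very end of the fingers, on their centre line; the grasp point (between the pads) lies 19 mm behind it; y points along the fingers, x is the direction in which the jaws open and shut, and the axes are right-handed (so a half turn about y gives the same grasp; the last joint's range is limited). The gripper opens to 85 mm and grips with 20 to 120 N. Pads are 22 mm wide; open, the fingers measure 114 mm over their backs; the gripper's body (76 mm by 85 mm) begins 54 mm behind the grasp point. The pads swing forward as they close: fully open they stand 13 mm farther back than shut.
Start: joints at [-1.343, 0.238, -0.013, 1.319, 0, 1.571], TCP at [0.119, -0.511, 0.231] pointing down, gripper open.
Joint ranges: [-2.66, 2.66], [-1.03, 1.9], [-1.14, 1.46], [-1.82, 2.27], [-1.45, 1.34], [-3.14, 3.14]. Speed limits (rad/s): [2.22, 2.22, 2.79, 3.14, 3.14, 3.14].

## Interface

Orientations are given as a rotation vector (axis times angle).
In Python, from plant import sensors, eyes, job gives the robot as it stands.
- The arm moves only by the tool play_rows, never from a script. Its argument "deltas" is a list of rows, each an object with "delta_pos": the shift along the tool's x, y, z in mm, a list of three; "delta_rot": the turn, a rotation vector about the tool's x, y, z in rad, a list of three. In form: [{"delta_pos": [tx, ty, tz], "delta_rot": [rx, ry, rz]}, ...]. A call has 1 to 8 rows; each row shifts and turns the commanded pose from where the row before left it, along the tool's axes as they then stand; what a row does not reach is not made up. A row lasts 1/12 s, in which the tool goes at most 41.7 mm and 7.16 degrees, less where a joint would pass 70% of its speed; a pose out of reach is approached as far as the arm can. A call with a gripper value outside its range is refused whole. "jaw" is the opening, from -1 (shut) to 1 (fully open), set as the call begins (left out, the last holds). The fingers move at their own pace and stop on an object; the grip force is fixed at half the most. Time passes only in rows, so rows that do not move let the fingers close. It gives the time, the measured TCP pose, the force and the opening at its end, in the units of the state.
- sensors.get_state(): the state, without advancing time (a new reading comes with each control period).
- eyes.grab_frame(name): name is "scene" or "top" or "wrist"; returns a dict with "frame" (480x640x3 uint8, red, green, blue), "depth" (480x640 float32, m along the optical axis (not along the pixel's ray), 0 where there is no reading), "mtx" (3x3 intrinsics, pixels), "R" (3x3) and "t" (3): a world point X has camera coordinates R X + t; the wrist camera has in their place "T_tool_cam" (4x4, takes a point from camera to tool coordinates, whose origin is the TCP and whose axes are the tool frame's). Camera axes: x right, y down, z forward; pixel columns grow to the right and rows downward; lengths in m; the calibration is good to about 2 mm. A picture is of the moment at which its call begins: read the wrist's pose just before it.
- job.job_done(): hands the job in, once; it reports no verdict.
The state is a dict: "t": time; "qpos": joint angles; "joint_velocities": joint speeds; "tau": joint torques, N m; "tool_pos": TCP position; "orientation": TCP orientation; "force": force on the tool from outside, world axes, zero at the start; "ft_torque": the same for the moment, N m; "width": finger opening in m.
Only numpy, scipy, OpenCV 4.12 (cv2) and the standard library are available. Lean on these libraries where they do the work, as an engineer would, in place of code of your own. Each camera call takes 0.05 s, during which the arm holds its last target.

## Working session

There is one attempt and no reset: what is moved stays moved. The work goes in short steps, Python scripts to look and compute and a tool call to move; the robot and the scene stay as the last step left them, time stands still between calls to the robot, and variables do not carry over. Pictures are saved under pics/ and viewed, and the job is handed in when it is done.

Besides the shell and the picture viewer there is one more tool, called after "Request:" as a command line: name --argument value ..., lists and objects as JSON in quotes. play_rows: Moves the arm, as the interface text tells. Its arguments: {"type":"object","properties":{"deltas":{"type":"array","items":{"type":"object","properties":{"delta_pos":{"type":"array","items":{"type":"number"}},"delta_rot":{"type":"array","items":{"type":"number"}}}}},"jaw":{"type":"number"}},"required":["deltas"]}

```bash
ls; mkdir -p pics; python3 - <<'E'
from plant import sensors, eyes
import cv2,numpy as np
print(sensors.get_state())
for n in ["scene","top","wrist"]:
    f=eyes.grab_frame(n)
    cv2.imwrite(f"pics/{n}0.png",f["frame"][:,:,::-1])
    np.savez(f"pics/{n}0.npz",**f)
    print(n,[ (k,np.round(f[k],4).tolist()) for k in f if k not in("frame","depth")])
E
```

```text
pics
{'t': 0.0, 'qpos': array([-1.34303584e+00,  2.38768825e-01, -1.42269252e-02,  1.31919857e+00,
        1.32476290e-05,  1.57080079e+00]), 'joint_velocities': array([-1.84931926e-03, -1.08323540e-04, -9.43392270e-04, -6.69170882e-04,
       -1.30306081e-05,  1.96045731e-03]), 'tau': array([-1.83677883e-03, -5.38778365e+01,  3.46438265e+01,  1.83304207e-02,
       -1.40317547e-04,  1.23415373e-05]), 'tool_pos': array([ 0.11845642, -0.51104957,  0.23069453]), 'orientation': array([-1.30745143,  1.04056475, -1.03874968]), 'force': array([ 0.09766046,  0.55567191, -0.07684941]), 'ft_torque': array([-0.00588936,  0.02731894,  0.04616701]), 'width': 0.08543481914690082}
scene [('mtx', [[440.8649, 0.0, 314.8739], [0.0, 440.8649, 235.8021], [0.0, 0.0, 1.0]]), ('R', [[0.0348, 0.9994, 0.0023], [0.6516, -0.0209, -0.7583], [-0.7578, 0.0279, -0.6519]]), ('t', [-0.0235, -0.2709, 1.3154])]
top [('mtx', [[446.0003, 0.0, 323.0503], [0.0, 446.0003, 237.7603], [0.0, 0.0, 1.0]]), ('R', [[0.0148, -0.9999, -0.003], [-0.9944, -0.0144, -0.1045], [0.1044, 0.0045, -0.9945]]), ('t', [-0.0016, 0.5216, 0.9951])]
wrist [('mtx', [[348.793, 0.0, 321.4486], [0.0, 348.793, 243.0846], [0.0, 0.0, 1.0]]), ('T_tool_cam', [[1.0, 0.0003, -0.0006, 0.0002], [0.0007, -0.3184, 0.9479, -0.1432], [0.0001, -0.9479, -0.3184, 0.0806], [0.0, 0.0, 0.0, 1.0]])]
```

View pics/top0.png

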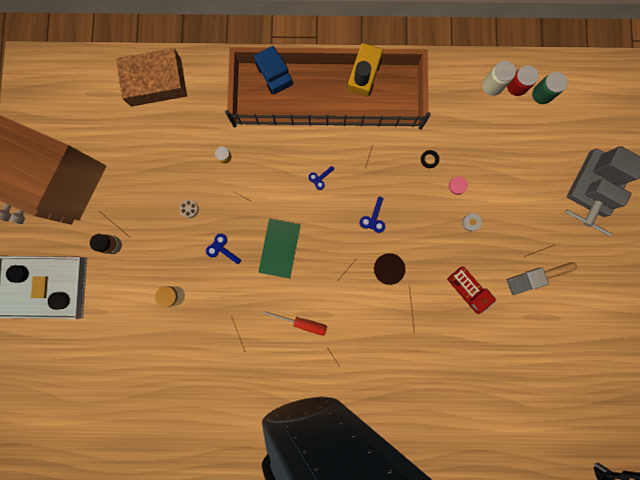

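View pics/scene0.png

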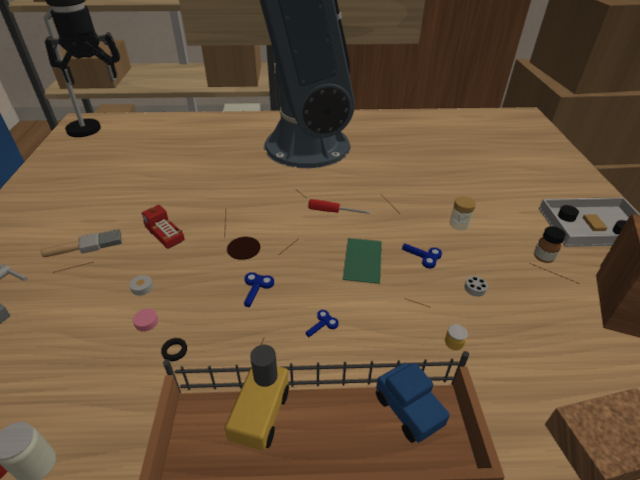

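View pics/wrist0.png

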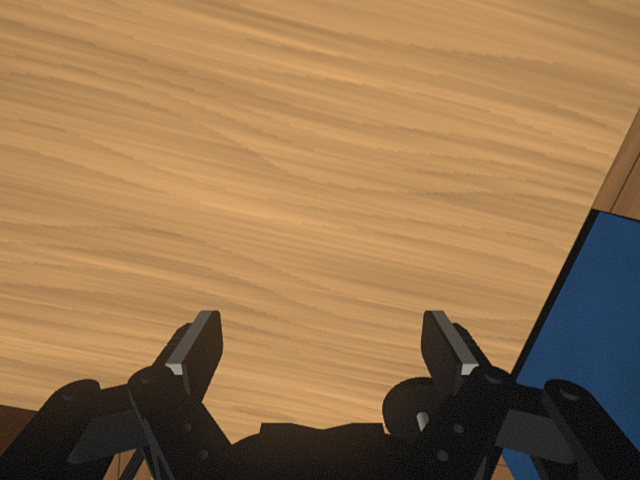

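```bash
cat > h.py <<'E'
import numpy as np,cv2
from scipy.spatial.transform import Rotation as Ro
def ray(f,u,v):
    d=np.linalg.inv(f["mtx"])@np.array([u,v,1.]); R=f["R"];return -R.T@f["t"],R.T@d
def onplane(f,u,v,z):
    c,d=ray(f,u,v);return c+d*(z-c[2])/d[2]
def tri(f,p,g,q):
    c1,d1=ray(f,*p);c2,d2=ray(g,*q);d1=d1/np.linalg.norm(d1);d2=d2/np.linalg.norm(d2)
    s=np.linalg.lstsq(np.c_[d1,-d2],c2-c1,rcond=None)[0]
    a=c1+s[0]*d1;b=c2+s[1]*d2;return (a+b)/2,np.linalg.norm(a-b)
def wristpose(f,st):
    Rt=Ro.from_rotvec(st["orientation"]).as_matrix();T=f["T_tool_cam"]
    Rc=Rt@T[:3,:3];tc=Rt@T[:3,3]+st["tool_pos"]
    f["R"]=Rc.T;f["t"]=-Rc.T@tc;return f
def hsv(f): return cv2.cvtColor(np.ascontiguousarray(f["frame"]),cv2.COLOR_RGB2HSV)
def blobs(m,amin=30):
    n,l,s,c=cv2.connectedComponentsWithStats(m.astype(np.uint8),connectivity=8)
    return [(s[i,4],c[i],(l==i),s[i,:4]) for i in range(1,n) if s[i,4]>=amin]
E
python3 - <<'E'
from h import *
T=dict(np.load("pics/top0.npz"));S=dict(np.load("pics/scene0.npz"))
print(Ro.from_rotvec([-1.30745143,  1.04056475, -1.03874968]).as_matrix().round(3))
for nm,f in(("top",T),("scene",S)):
    h=hsv(f);H,s,V=[h[...,i].astype(int) for i in range(3)]
    ms={"blue":(H>110)&(H<130)&(s>120)&(V>50),"green":(H>60)&(H<90)&(s>80),"red":((H<5)|(H>174))&(s>150)&(V>80),"pink":(H>160)&(s>60)&(s<160)&(V>120),"dark":(V<60)&(s>60)&((H<15)|(H>170)),"grey":(s<60)&(V>90)}
    for k,m in ms.items():
        for a,c,mm,bb in blobs(m,60):
            if a>6000: continue
            d=np.median(f["depth"][mm]); c0,dr=ray(f,*c);P=c0+dr*d
            ys,xs=np.nonzero(mm);r=cv2.minAreaRect(np.c_[xs,ys].astype(np.float32))
            print(nm,k,a,c.round(1),P.round(3),np.round(r[1],1),round(r[2]))
E
```

```text
[[ 0.226 -0.     0.974]
 [-0.974  0.001  0.226]
 [-0.001 -1.     0.   ]]
top blue 171 [319.8 177.7] [0.666 0.016 0.011] [18.4 25.5] 45
top blue 300 [373.6 218.1] [ 0.571 -0.111  0.014] [34.9 24. ] 86
top blue 311 [221.1 248.7] [0.494 0.242 0.014] [35.  24.3] 15
top green 343 [542.9  93.1] [ 0.869 -0.505  0.037] [20.5 22. ] 49
top green 1611 [279.  249.5] [0.495 0.109 0.004] [31.2 54.3] 11
top red 203 [515.6  85.6] [ 0.887 -0.441  0.038] [19.4 18.7] 51
top red 509 [473.4 295.6] [ 0.396 -0.327  0.054] [47.5 23.6] 49
top red 68 [471.1 278.1] [ 0.434 -0.33   0.032] [19.2  3.4] 49
top red 242 [310.2 327.2] [0.319 0.032 0.025] [32.   8.7] 13
top pink 251 [457.6 185.1] [ 0.651 -0.307  0.017] [16. 17.] 90
top dark 527 [162.6  90.1] [0.869 0.392 0.029] [39.6 70.1] 47
top dark 282 [237.9  79.2] [0.892 0.212 0.04 ] [21.9 61.7] 2
top dark 207 [320.7  59.8] [0.953 0.018 0.02 ] [79.1 10.8] 1
top dark 211 [ 75.1 154.6] [0.678 0.528 0.133] [38.1 15.4] 3
top dark 195 [104.8 241. ] [0.503 0.486 0.069] [25. 15.] 34
top dark 735 [389.2 268.6] [ 0.454 -0.149  0.005] [29. 30.] 90
top dark 114 [ 59.4 301.9
[... 3112 characters left out ...]
.7 102.9] [-1.772 -1.657 -0.631] [ 8. 23.] 90
scene grey 876 [147.3 102.9] [-1.769 -1.07  -0.639] [13. 97.] 90
scene grey 1462 [591.2 218.1] [0.38  0.664 0.006] [38.9 94.6] 88
scene grey 157 [461.1 217.9] [0.403 0.341 0.033] [18.2 12.9] 12
scene grey 100 [165.8 227.9] [ 0.423 -0.317  0.037] [20.5  8.5] 45
scene grey 239 [ 88.7 240.3] [ 0.439 -0.483  0.02 ] [15. 20.] 90
scene grey 138 [  9.2 271.5] [ 0.57  -0.572  0.059] [27.5 12.7] 7
scene grey 268 [141.5 283.5] [ 0.566 -0.337  0.015] [21.8 18.3] 23
scene grey 173 [476.6 283.7] [0.589 0.322 0.015] [22.1 14.1] 14
scene grey 234 [457.4 331.7] [0.716 0.244 0.034] [18.4 14.8] 45
scene grey 2197 [ 26.2 449.4] [ 0.905 -0.387  0.062] [62.9 46.7] 29
```

```bash
python3 - <<'E'
import cv2,numpy as np
a=cv2.imread("pics/top0.png");b=cv2.imread("pics/scene0.png")
cv2.imwrite("pics/t1.png",cv2.resize(a[130:330,140:340],None,fx=3,fy=3,interpolation=cv2.INTER_CUBIC))
cv2.imwrite("pics/t2.png",cv2.resize(a[130:330,330:530],None,fx=3,fy=3,interpolation=cv2.INTER_CUBIC))
E
```

```text
(no output)
```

View pics/t1.png

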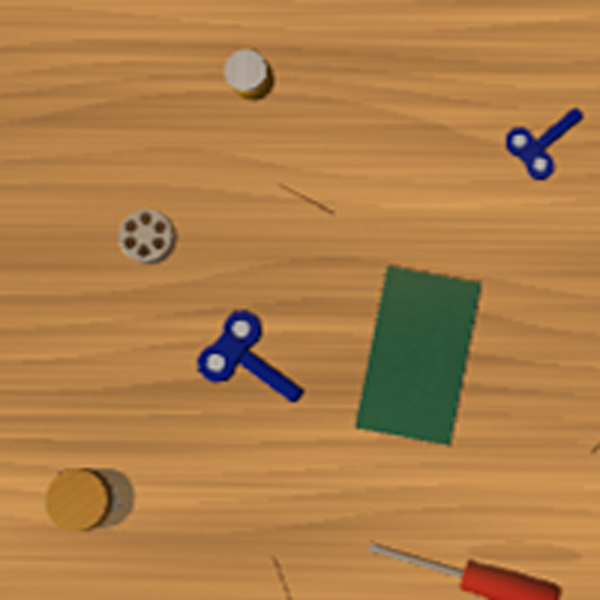

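View pics/t2.png

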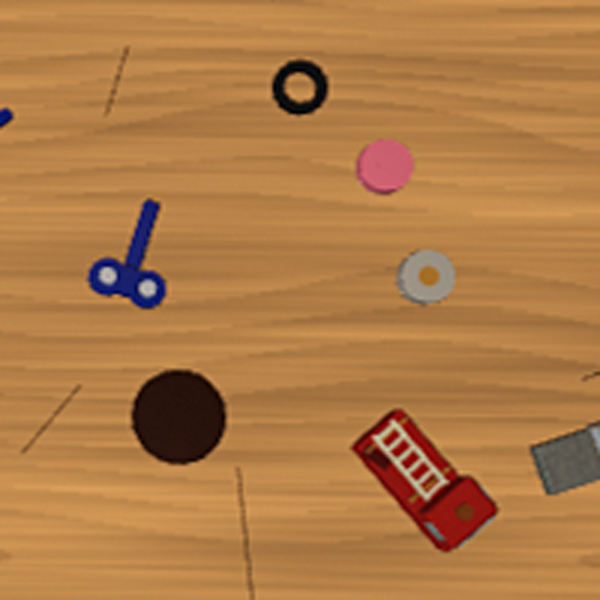

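```bash
cat >> h.py <<'E'
def theta(st):
    R=Ro.from_rotvec(st["orientation"]).as_matrix();return np.arctan2(R[1,0],R[0,0])
def plan(pos,th=None,n=None,st=None,step=38.):
    """prints rows (tool axes, mm / rad) levelling the tool too"""
    if st is None:
        from plant import sensors; st=sensors.get_state()
    R=Ro.from_rotvec(st["orientation"]).as_matrix()
    if th is None: th=theta(st)
    x=np.array([np.cos(th),np.sin(th),0]);y=np.array([0,0,-1.])
    G=np.c_[x,y,np.cross(x,y)]
    rv=Ro.from_matrix(R.T@G).as_rotvec(); d=(np.array(pos)-st["tool_pos"])*1000
    k=n or int(np.ceil(max(np.linalg.norm(d)/step,np.linalg.norm(rv)/0.12,1)))
    print("t",round(st["t"],2),"pos",st["tool_pos"].round(4),"th",round(theta(st),3),"q6",st["qpos"][5].round(2),"F",st["force"].round(1),"w",round(st["width"],4))
    print("tool-frame total",(R.T@d).round(1),"rv",rv.round(3),"rows",k)
    for i in range(k):
        Ri=R@Ro.from_rotvec(rv*i/k).as_matrix()
        print({"delta_pos":(Ri.T@d/k).round(1).tolist(),"delta_rot":(rv/k).round(3).tolist()})
E
python3 - <<'E'
from h import *
plan([0.37,-0.40,0.2],-0.84)
E
```

```text
t 0.15 pos [ 0.1185 -0.5111  0.2308] th -1.343 q6 1.57 F [-0.2 -0.5 -0. ] w 0.0855
tool-frame total [-51.4  30.9 270.1] rv [-0.    -0.503 -0.001] rows 8
{'delta_pos': [-6.4, 3.9, 33.8], 'delta_rot': [-0.0, -0.063, -0.0]}
{'delta_pos': [-4.3, 3.9, 34.1], 'delta_rot': [-0.0, -0.063, -0.0]}
{'delta_pos': [-2.1, 3.9, 34.3], 'delta_rot': [-0.0, -0.063, -0.0]}
{'delta_pos': [0.0, 3.9, 34.4], 'delta_rot': [-0.0, -0.063, -0.0]}
{'delta_pos': [2.2, 3.9, 34.3], 'delta_rot': [-0.0, -0.063, -0.0]}
{'delta_pos': [4.3, 3.9, 34.1], 'delta_rot': [-0.0, -0.063, -0.0]}
{'delta_pos': [6.5, 3.9, 33.8], 'delta_rot': [-0.0, -0.063, -0.0]}
{'delta_pos': [8.6, 3.9, 33.3], 'delta_rot': [-0.0, -0.063, -0.0]}
```

Request:
play_rows --deltas '[{"delta_pos": [-6.4, 3.9, 33.8], "delta_rot": [0, -0.063, 0]}, {"delta_pos": [-4.3, 3.9, 34.1], "delta_rot": [0, -0.063, 0]}, {"delta_pos": [-2.1, 3.9, 34.3], "delta_rot": [0, -0.063, 0]}, {"delta_pos": [0, 3.9, 34.4], "delta_rot": [0, -0.063, 0]}, {"delta_pos": [2.2, 3.9, 34.3], "delta_rot": [0, -0.063, 0]}, {"delta_pos": [4.3, 3.9, 34.1], "delta_rot": [0, -0.063, 0]}, {"delta_pos": [6.5, 3.9, 33.8], "delta_rot": [0, -0.063, 0]}, {"delta_pos": [8.6, 3.9, 33.3], "delta_rot": [0, -0.063, 0]}]'

```text
t: 0.82
tool_pos: [0.3715, -0.3992, 0.1997]
orientation: [-1.47, 0.653, -0.653]
force: [-0.1, -0.8, -0.2]
width: 0.0849
```

```bash
python3 - <<'E'
from h import *
plan([0.415,-0.325,0.16],-0.84)
E
```

```text
t 0.82 pos [ 0.3715 -0.3992  0.1997] th -0.836 q6 1.59 F [-0.1 -0.8 -0.2] w 0.0849
tool-frame total [-25.8  39.8  82. ] rv [-0.     0.004 -0.   ] rows 3
{'delta_pos': [-8.6, 13.3, 27.3], 'delta_rot': [-0.0, 0.001, -0.0]}
{'delta_pos': [-8.7, 13.3, 27.3], 'delta_rot': [-0.0, 0.001, -0.0]}
{'delta_pos': [-8.7, 13.2, 27.3], 'delta_rot': [-0.0, 0.001, -0.0]}
```

Request:
play_rows --deltas '[{"delta_pos": [-8.6, 13.3, 27.3], "delta_rot": [0, 0, 0]}, {"delta_pos": [-8.6, 13.3, 27.3], "delta_rot": [0, 0, 0]}, {"delta_pos": [-8.6, 13.3, 27.3], "delta_rot": [0, 0, 0]}, {"delta_pos": [0, 0, 0], "delta_rot": [0, 0, 0]}]'

```text
t: 1.15
tool_pos: [0.4145, -0.3218, 0.1575]
orientation: [-1.468, 0.656, -0.649]
force: [-0.8, 0.1, -1.0]
width: 0.0855
```

```bash
cat >> h.py <<'E'
def look(name,tag):
    from plant import sensors,eyes
    st=sensors.get_state();f=eyes.grab_frame(name)
    if name=="wrist": f=wristpose(f,st)
    np.savez(f"pics/{tag}.npz",**f);cv2.imwrite(f"pics/{tag}.png",f["frame"][:,:,::-1]);return f,st
E
python3 - <<'E'
from h import *
f,st=look("wrist","w1");print(st["tool_pos"],theta(st))
E
```

```text
[ 0.41453332 -0.32183194  0.15753722] -0.8355640503001255
```

View pics/w1.png

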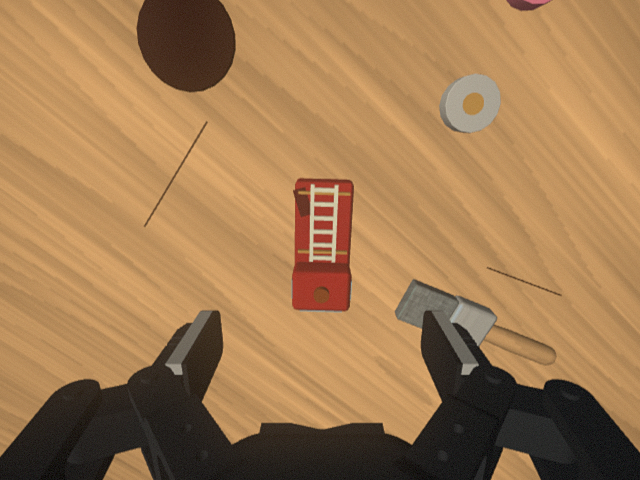

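```bash
cat >> h.py <<'E'
def cloud(f):
    v,u=np.mgrid[0:480,0:640];d=f["depth"].astype(float)
    P=np.stack([(u-f["mtx"][0,2])/f["mtx"][0,0]*d,(v-f["mtx"][1,2])/f["mtx"][1,1]*d,d],-1)
    W=(P-f["t"])@f["R"];W[d<=0]=np.nan;return W
E
python3 - <<'E'
from h import *
f=dict(np.load("pics/w1.npz"));W=cloud(f);h=hsv(f)
red=((h[...,0]<6)|(h[...,0]>174))&(h[...,1]>140)&(h[...,2]>60)
b=max(blobs(red,200),key=lambda x:x[0]);print(b[0],b[1],b[3])
roi=np.zeros_like(red);x,y,w,hh=b[3];roi[y-3:y+hh+3,x-3:x+w+3]=1
Z=W[...,2]
print("bench z",np.nanmedian(Z[100:300,380:395]),np.nanmedian(Z[200:300,240:280]))
for nm,lo,hi in(("roof",.05,.062),("body",.025,.036)):
    m=roi&(Z>lo)&(Z<hi);p=W[m]
    r=cv2.minAreaRect((p[:,:2]*1000).astype(np.float32));print(nm,m.sum(),np.median(p[:,2]),np.round(r[0],1),np.round(r[1],1),r[2])
# side edges by red mask rows on z=0.031
z=np.median(W[roi&(Z>.025)&(Z<.036)][:,2])
L=[];Rr=[]
for v in range(190,256,3):
    c=np.nonzero(red[v,280:370])[0]+280
    L.append(onplane(f,c.min()-.5,v,.031));Rr.append(onplane(f,c.max()+.5,v,.031))
for E_ in(L,Rr):
    E_=np.array(E_);vx,vy,x0,y0=cv2.fitLine((E_[:,:2]*1000).astype(np.float32),cv2.DIST_HUBER,0,.01,.01).ravel();print(np.arctan2(vy,vx),x0,y0)
E
```

```text
3657 [322.04429861 264.04019688] [292 195  60 115]
bench z 0.0006845585284411819 0.0007708336877681336
roof 2386 0.05643527185564004 [ 382.1 -349.6] [36.9 46.5] 40.81504440307617
body 2957 0.031785676004622905 [ 415.6 -320. ] [62.3 46.9] 40.70271682739258Traceback (most recent call last):
  File "<stdin>", line 16, in <module>
    return umr_minimum(a, axis, None, out, keepdims, initial, where)
ValueError: zero-size array to reduction operation minimum which has no identity
```

```bash
python3 - <<'E'
from h import *
plan([0.405,-0.330,0.15],2.283)
E
```

```text
t 1.2 pos [ 0.4141 -0.3238  0.1587] th -0.836 q6 1.74 F [ 0.4 -0.6  0.8] w 0.0855
tool-frame total [ -1.5   8.7 -11. ] rv [-0.005 -3.119 -0.   ] rows 26
{'delta_pos': [-0.1, 0.3, -0.4], 'delta_rot': [-0.0, -0.12, -0.0]}
{'delta_pos': [-0.1, 0.3, -0.4], 'delta_rot': [-0.0, -0.12, -0.0]}
{'delta_pos': [-0.2, 0.3, -0.4], 'delta_rot': [-0.0, -0.12, -0.0]}
{'delta_pos': [-0.2, 0.3, -0.4], 'delta_rot': [-0.0, -0.12, -0.0]}
{'delta_pos': [-0.2, 0.3, -0.3], 'delta_rot': [-0.0, -0.12, -0.0]}
{'delta_pos': [-0.3, 0.3, -0.3], 'delta_rot': [-0.0, -0.12, -0.0]}
{'delta_pos': [-0.3, 0.3, -0.3], 'delta_rot': [-0.0, -0.12, -0.0]}
{'delta_pos': [-0.4, 0.3, -0.2], 'delta_rot': [-0.0, -0.12, -0.0]}
{'delta_pos': [-0.4, 0.3, -0.2], 'delta_rot': [-0.0, -0.12, -0.0]}
{'delta_pos': [-0.4, 0.3, -0.1], 'delta_rot': [-0.0, -0.12, -0.0]}
{'delta_pos': [-0.4, 0.3, -0.1], 'delta_rot': [-0.0, -0.12, -0.0]}
{'delta_pos': [-0.4, 0.3, -0.0], 'delta_rot': [-0.0, -0.12, -0.0]}
{'delta_pos': [-0.4, 0.3, 0.0], 'delta_rot': [-0.0, -0.12, -0.0]}
{'delta_pos': [-0.4, 0.3, 0.1], 'delta_rot': [-0.0, -0.12, -0.0]}
{'delta_pos': [-0.4, 0.3, 0.1], 'delta_rot': [-0.0, -0.12, -0.0]}
{'delta_pos': [-0.4, 0.3, 0.2], 'delta_rot': [-0.0, -0.12, -0.0]}
{'delta_pos': [-0.4, 0.3, 0.2], 'delta_rot': [-0.0, -0.12, -0.0]}
{'delta_pos': [-0.3, 0.3, 0.2], 'delta_rot': [-0.0, -0.12, -0.0]}
{'delta_pos': [-0.3, 0.3, 0.3], 'delta_rot': [-0.0, -0.12, -0.0]}
{'delta_pos': [-0.3, 0.3, 0.3], 'delta_rot': [-0.0, -0.12, -0.0]}
{'delta_pos': [-0.2, 0.3, 0.3], 'delta_rot': [-0.0, -0.12, -0.0]}
{'delta_pos': [-0.2, 0.3, 0.4], 'delta_rot': [-0.0, -0.12, -0.0]}
{'delta_pos': [-0.2, 0.3, 0.4], 'delta_rot': [-0.0, -0.12, -0.0]}
{'delta_pos': [-0.1, 0.3, 0.4], 'delta_rot': [-0.0, -0.12, -0.0]}
{'delta_pos': [-0.1, 0.3, 0.4], 'delta_rot': [-0.0, -0.12, -0.0]}
{'delta_pos': [-0.0, 0.3, 0.4], 'delta_rot': [-0.0, -0.12, -0.0]}
```

Request:
play_rows --deltas '[{"delta_rot": [0, -0.12, 0], "delta_pos": [0, 0, 0]}, {"delta_rot": [0, -0.12, 0], "delta_pos": [0, 0, 0]}, {"delta_rot": [0, -0.12, 0], "delta_pos": [0, 0, 0]}, {"delta_rot": [0, -0.12, 0], "delta_pos": [0, 0, 0]}, {"delta_rot": [0, -0.12, 0], "delta_pos": [0, 0, 0]}, {"delta_rot": [0, -0.12, 0], "delta_pos": [0, 0, 0]}, {"delta_rot": [0, -0.12, 0], "delta_pos": [0, 0, 0]}, {"delta_rot": [0, -0.12, 0], "delta_pos": [0, 0, 0]}]'

```text
t: 1.87
tool_pos: [0.4136, -0.3273, 0.1606]
orientation: [-1.569, -0.099, 0.099]
force: [-0.5, 0.5, 0.3]
width: 0.0851
```

Request:
play_rows --deltas '[{"delta_rot": [0, -0.12, 0], "delta_pos": [0, 0, 0]}, {"delta_rot": [0, -0.12, 0], "delta_pos": [0, 0, 0]}, {"delta_rot": [0, -0.12, 0], "delta_pos": [0, 0, 0]}, {"delta_rot": [0, -0.12, 0], "delta_pos": [0, 0, 0]}, {"delta_rot": [0, -0.12, 0], "delta_pos": [0, 0, 0]}, {"delta_rot": [0, -0.12, 0], "delta_pos": [0, 0, 0]}, {"delta_rot": [0, -0.12, 0], "delta_pos": [0, 0, 0]}, {"delta_rot": [0, -0.12, 0], "delta_pos": [0, 0, 0]}]'

```text
t: 2.53
tool_pos: [0.4135, -0.3273, 0.1606]
orientation: [-1.401, -0.845, 0.845]
force: [-0.5, 0.6, -0.3]
width: 0.0854
```

Request:
play_rows --deltas '[{"delta_rot": [0, -0.12, 0], "delta_pos": [0, 0, 0]}, {"delta_rot": [0, -0.12, 0], "delta_pos": [0, 0, 0]}, {"delta_rot": [0, -0.12, 0], "delta_pos": [0, 0, 0]}, {"delta_rot": [0, -0.12, 0], "delta_pos": [0, 0, 0]}, {"delta_rot": [0, -0.12, 0], "delta_pos": [0, 0, 0]}, {"delta_rot": [0, -0.12, 0], "delta_pos": [0, 0, 0]}, {"delta_rot": [0, -0.12, 0], "delta_pos": [0, 0, 0]}, {"delta_rot": [0, -0.12, 0], "delta_pos": [0, 0, 0]}]'

```text
t: 3.2
tool_pos: [0.4135, -0.3273, 0.1606]
orientation: [-0.946, -1.55, 1.55]
force: [-0.1, 0.8, 0.1]
width: 0.0857
```

Request:
play_rows --deltas '[{"delta_rot": [0, -0.12, 0], "delta_pos": [0, 0, 0]}, {"delta_rot": [0, -0.12, 0], "delta_pos": [0, 0, 0]}, {"delta_rot": [0, 0, 0], "delta_pos": [0, 0, 0]}, {"delta_rot": [0, 0, 0], "delta_pos": [0, 0, 0]}]'

```text
t: 3.53
tool_pos: [0.4136, -0.327, 0.1605]
orientation: [-0.789, -1.707, 1.707]
force: [-0.6, -0.1, -0.2]
width: 0.0856
```

```bash
cat >> h.py <<'E'
def truck(f):
    W=cloud(f);h=hsv(f);Z=W[...,2]
    red=((h[...,0]<6)|(h[...,0]>174))&(h[...,1]>140)&(h[...,2]>50)
    b=max(blobs(red,200),key=lambda x:x[0]);roi=cv2.dilate(b[2].astype(np.uint8),np.ones((15,15)))>0
    r={}
    for nm,lo,hi in(("roof",.05,.066),("body",.025,.041)):
        m=roi&(Z>lo)&(Z<hi);p=W[m];q=cv2.minAreaRect((p[:,:2]*1000).astype(np.float32))
        r[nm]=q;print(nm,m.sum(),np.median(p[:,2]).round(4),np.round(q[0],1),np.round(q[1],1),round(np.radians(q[2]),3))
    a=np.subtract(r["body"][0],r["roof"][0]);y=np.arctan2(a[1],a[0])
    print("yaw by centres",y,"origin (mm)",np.array(r["roof"][0])+30*np.array([np.cos(y),np.sin(y)]))
E
python3 - <<'E'
from h import *
f,st=look("wrist","w2");truck(f)
plan([0.405,-0.330,0.06],2.283)
E
```

```text
roof 3118 0.0564 [ 382.  -349.1] [35.6 47.3] 0.703
body 2837 0.032 [ 405.9 -328.8] [100.4  46.3] 0.713
yaw by centres 0.7062761362333256 origin (mm) [ 404.81875783 -329.66405966]
t 3.58 pos [ 0.4137 -0.3269  0.1604] th 2.276 q6 -1.37 F [0.8 0.8 0.1] w 0.0855
tool-frame total [  3.3 100.4   8.6] rv [-0.    -0.007 -0.   ] rows 3
{'delta_pos': [1.1, 33.5, 2.9], 'delta_rot': [-0.0, -0.002, -0.0]}
{'delta_pos': [1.1, 33.5, 2.9], 'delta_rot': [-0.0, -0.002, -0.0]}
{'delta_pos': [1.1, 33.5, 2.9], 'delta_rot': [-0.0, -0.002, -0.0]}
```

View pics/w2.png

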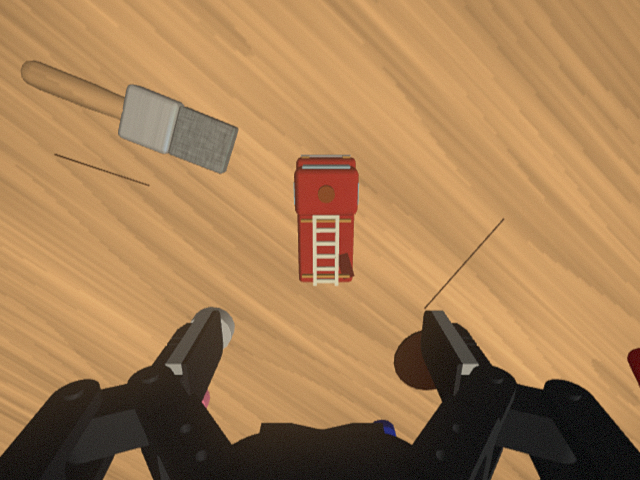

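Request:
play_rows --deltas '[{"delta_pos": [1.0, 30, 2.9], "delta_rot": [0, -0.002, 0]}, {"delta_pos": [1.0, 30, 2.9], "delta_rot": [0, -0.002, 0]}, {"delta_pos": [1.0, 30, 2.9], "delta_rot": [0, -0.002, 0]}, {"delta_pos": [0, 30, 0], "delta_rot": [0, 0, 0]}, {"delta_pos": [0, 22, 0], "delta_rot": [0, 0, 0]}, {"delta_pos": [0, 8, 0], "delta_rot": [0, 0, 0]}, {"delta_pos": [0, 0, 0], "delta_rot": [0, 0, 0]}, {"delta_pos": [0, 0, 0], "delta_rot": [0, 0, 0]}]' --jaw 0.6

```text
t: 4.25
tool_pos: [0.4056, -0.33, 0.0108]
orientation: [-0.782, -1.713, 1.713]
force: [-0.3, 0.4, 1.3]
width: 0.0682
```

```bash
python3 - <<'E'
from h import *
f,st=look("wrist","w3");plan([0.405,-0.3298,0.004],2.28)
E
```

```text
t 4.3 pos [ 0.406  -0.3304  0.0114] th 2.286 q6 -1.4 F [0.  0.1 0.2] w 0.0686
tool-frame total [1.1 7.4 0.4] rv [ 0.     0.006 -0.001] rows 1
{'delta_pos': [1.1, 7.4, 0.4], 'delta_rot': [0.0, 0.006, -0.001]}
```

View pics/w3.png

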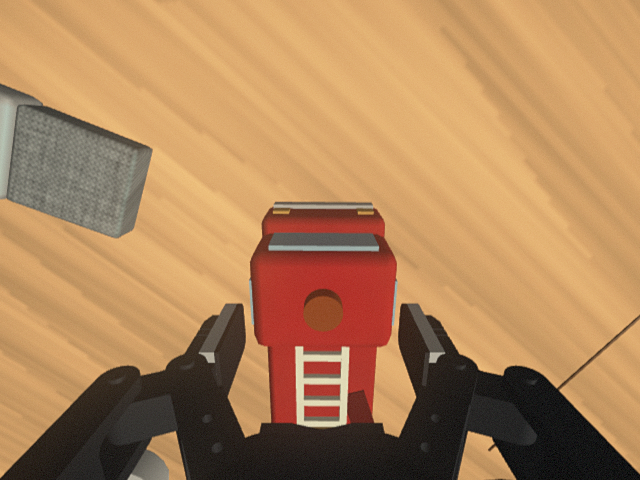

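Request:
play_rows --deltas '[{"delta_pos": [1, 7, 0.4], "delta_rot": [0, 0, 0]}, {"delta_pos": [0, 0, 0], "delta_rot": [0, 0, 0]}]'

```text
t: 4.47
tool_pos: [0.4046, -0.3295, 0.0035]
orientation: [-0.782, -1.714, 1.715]
force: [0.0, 0.6, 0.3]
width: 0.0682
```

Request:
play_rows --deltas '[{"delta_pos": [0, 0, 0], "delta_rot": [0, 0, 0]}, {"delta_pos": [0, 0, 0], "delta_rot": [0, 0, 0]}, {"delta_pos": [0, 0, 0], "delta_rot": [0, 0, 0]}, {"delta_pos": [0, 0, 0], "delta_rot": [0, 0, 0]}, {"delta_pos": [0, 0, 0], "delta_rot": [0, 0, 0]}, {"delta_pos": [0, 0, 0], "delta_rot": [0, 0, 0]}]' --jaw -1

```text
t: 4.97
tool_pos: [0.4048, -0.3295, 0.004]
orientation: [-0.782, -1.714, 1.715]
force: [0.6, 0.4, 4.8]
width: 0.0453
```

```bash
python3 - <<'E'
from h import *
f=dict(np.load("pics/top0.npz"));g=dict(np.load("pics/scene0.npz"))
f["frame"];
for nm,f in(("top",f),("scene",g)):
    h=hsv(f);H,s,V=[h[...,i].astype(int) for i in range(3)]
    m=(H>60)&(H<90)&(s>80);b=max((b for b in blobs(m,300) if b[3][1]>150),key=lambda x:x[0])
    ys,xs=np.nonzero(cv2.erode(b[2].astype(np.uint8),np.ones((1,1))))
    p=np.array([onplane(f,x,y,.003)[:2]*1000 for x,y in zip(xs,ys)],np.float32)
    print(nm,"mat",cv2.minAreaRect(p),p.mean(0),"z depth",np.median(cloud(f)[b[2]][:,2]))
    m=(V<60)&(s>60)&((H<15)|(H>170));b=min(blobs(m,400),key=lambda b:abs(b[1]-([389,268] if nm=="top" else [243,248])).sum())
    ys,xs=np.nonzero(b[2]);p=np.array([onplane(f,x,y,.004)[:2]*1000 for x,y in zip(xs,ys)],np.float32)
    print(nm,"coaster",cv2.minEnclosingCircle(p),p.mean(0),"z",np.median(cloud(f)[b[2]][:,2]))
E
```

```text
top mat ((498.2839050292969, 109.05247497558594), (72.97386169433594, 126.94501495361328), 80.02108001708984) [495.22565  108.724815] z depth nan
top coaster ((454.0736999511719, -148.70919799804688), 35.79384994506836) [ 454.1475  -148.87988] z nan
scene mat ((499.7792663574219, 107.94355773925781), (72.29724884033203, 125.88777160644531), 80.12161254882812) [503.06625 107.66414] z depth nan
scene coaster ((455.17327880859375, -149.11366271972656), 36.054412841796875) [ 455.4637  -148.99463] z nan
```

Request:
play_rows --deltas '[{"delta_pos": [0, -15, 0], "delta_rot": [0, 0, 0]}, {"delta_pos": [0, -35, 0], "delta_rot": [0, 0, 0]}, {"delta_pos": [0, -35, 0], "delta_rot": [0, 0, 0]}, {"delta_pos": [0, -35, 0], "delta_rot": [0, 0, 0]}]'

```text
t: 5.3
tool_pos: [0.4039, -0.3288, 0.1245]
orientation: [-0.779, -1.714, 1.713]
force: [1.3, -1.4, -0.9]
width: 0.045
```

```bash
python3 - <<'E'
from h import *
plan([0.485,0.01,0.17],1.397,n=12)
E
```

```text
t 5.3 pos [ 0.4039 -0.3288  0.1245] th 2.287 q6 -1.4 F [ 1.3 -1.4 -0.9] w 0.045
tool-frame total [ 202.4  -45.3 -283.6] rv [-0.001  0.89   0.001] rows 12
{'delta_pos': [16.9, -3.8, -23.6], 'delta_rot': [-0.0, 0.074, 0.0]}
{'delta_pos': [18.6, -3.8, -22.3], 'delta_rot': [-0.0, 0.074, 0.0]}
{'delta_pos': [20.2, -3.8, -20.9], 'delta_rot': [-0.0, 0.074, 0.0]}
{'delta_pos': [21.7, -3.8, -19.3], 'delta_rot': [-0.0, 0.074, 0.0]}
{'delta_pos': [23.0, -3.8, -17.7], 'delta_rot': [-0.0, 0.074, 0.0]}
{'delta_pos': [24.3, -3.8, -15.9], 'delta_rot': [-0.0, 0.074, 0.0]}
{'delta_pos': [25.4, -3.8, -14.1], 'delta_rot': [-0.0, 0.074, 0.0]}
{'delta_pos': [26.4, -3.8, -12.2], 'delta_rot': [-0.0, 0.074, 0.0]}
{'delta_pos': [27.2, -3.8, -10.2], 'delta_rot': [-0.0, 0.074, 0.0]}
{'delta_pos': [27.9, -3.8, -8.1], 'delta_rot': [-0.0, 0.074, 0.0]}
{'delta_pos': [28.4, -3.8, -6.0], 'delta_rot': [-0.0, 0.074, 0.0]}
{'delta_pos': [28.8, -3.8, -3.9], 'delta_rot': [-0.0, 0.074, 0.0]}
```

Request:
play_rows --deltas '[{"delta_pos": [16.9, -3.8, -23.6], "delta_rot": [0, 0.074, 0]}, {"delta_pos": [18.6, -3.8, -22.3], "delta_rot": [0, 0.074, 0]}, {"delta_pos": [20.2, -3.8, -20.9], "delta_rot": [0, 0.074, 0]}, {"delta_pos": [21.7, -3.8, -19.3], "delta_rot": [0, 0.074, 0]}, {"delta_pos": [23.0, -3.8, -17.7], "delta_rot": [0, 0.074, 0]}, {"delta_pos": [24.3, -3.8, -15.9], "delta_rot": [0, 0.074, 0]}, {"delta_pos": [25.4, -3.8, -14.1], "delta_rot": [0, 0.074, 0]}, {"delta_pos": [26.4, -3.8, -12.2], "delta_rot": [0, 0.074, 0]}]'

```text
t: 5.97
tool_pos: [0.4582, -0.1018, 0.154]
orientation: [-1.15, -1.298, 1.297]
force: [0.3, -0.5, -2.5]
width: 0.0452
```

Request:
play_rows --deltas '[{"delta_pos": [27.2, -3.8, -10.2], "delta_rot": [0, 0.074, 0]}, {"delta_pos": [27.9, -3.8, -8.1], "delta_rot": [0, 0.074, 0]}, {"delta_pos": [28.4, -3.8, -6.0], "delta_rot": [0, 0.074, 0]}, {"delta_pos": [28.8, -3.8, -3.9], "delta_rot": [0, 0.074, 0]}, {"delta_pos": [0, 0, 0], "delta_rot": [0, 0, 0]}, {"delta_pos": [0, 0, 0], "delta_rot": [0, 0, 0]}, {"delta_pos": [0, 0, 0], "delta_rot": [0, 0, 0]}]'

```text
t: 6.55
tool_pos: [0.4847, 0.0098, 0.1687]
orientation: [-1.285, -1.083, 1.083]
force: [0.2, 0.1, -2.4]
width: 0.0453
```

```bash
cat >> h.py <<'E'
def mat(f):
    h=hsv(f);H,s,V=[h[...,i].astype(int) for i in range(3)]
    b=max(blobs((H>55)&(H<95)&(s>60),300),key=lambda x:x[0]);q=cv2.findContours(b[2].astype(np.uint8),cv2.RETR_EXTERNAL,cv2.CHAIN_APPROX_NONE)[0][0][:,0]
    p=np.array([onplane(f,x,y,.003)[:2]*1000 for x,y in q],np.float32);r=cv2.minAreaRect(p)
    print("mat",r,"bbox",b[3],"z",np.nanmedian(cloud(f)[b[2]][:,2]));return r
E
python3 - <<'E'
from h import *
f,st=look("wrist","w4");mat(f);plan([0.499,0.1085,0.08],1.397)
E
```

```text
mat ((495.96148681640625, 108.85159301757812), (74.5847396850586, 127.80673217773438), 80.06111145019531) bbox [389 143  94 138] z 0.0037378648639892634
t 6.6 pos [0.4846 0.0093 0.1687] th 1.4 q6 0.19 F [-0.2 -0.1 -1.6] w 0.0451
tool-frame total [100.2  88.6   2.6] rv [-0.001  0.003 -0.   ] rows 4
{'delta_pos': [25.1, 22.2, 0.7], 'delta_rot': [-0.0, 0.001, -0.0]}
{'delta_pos': [25.1, 22.2, 0.7], 'delta_rot': [-0.0, 0.001, -0.0]}
{'delta_pos': [25.0, 22.2, 0.7], 'delta_rot': [-0.0, 0.001, -0.0]}
{'delta_pos': [25.0, 22.2, 0.7], 'delta_rot': [-0.0, 0.001, -0.0]}
```

View pics/w4.png

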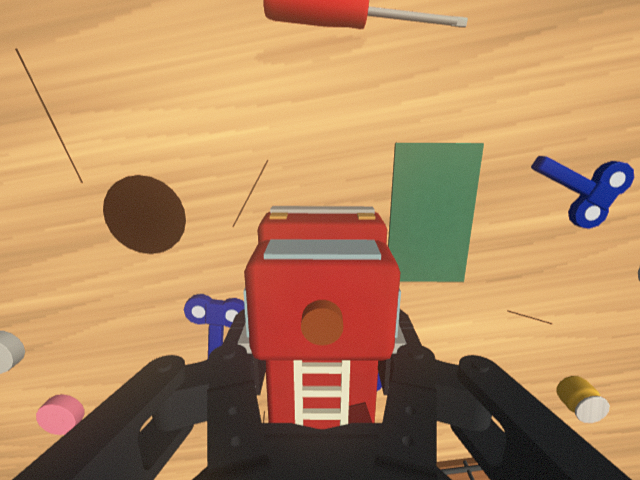

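Request:
play_rows --deltas '[{"delta_pos": [25, 0, 1.3], "delta_rot": [0, 0, 0]}, {"delta_pos": [25, 30, 1.3], "delta_rot": [0, 0.003, 0]}, {"delta_pos": [25, 30, 1.3], "delta_rot": [0, 0, 0]}, {"delta_pos": [25, 30, 1.3], "delta_rot": [0, 0, 0]}, {"delta_pos": [0, 30, 0], "delta_rot": [0, 0, 0]}, {"delta_pos": [0, 10, 0], "delta_rot": [0, 0, 0]}, {"delta_pos": [0, 0, 0], "delta_rot": [0, 0, 0]}, {"delta_pos": [0, 0, 0], "delta_rot": [0, 0, 0]}]'

```text
t: 7.27
tool_pos: [0.4971, 0.1081, 0.0393]
orientation: [-1.287, -1.078, 1.079]
force: [0.2, 0.6, -1.2]
width: 0.045
```

```bash
python3 - <<'E'
from h import *
f,st=look("wrist","w5");plan([0.4965,0.1088,0.0075],1.397)
E
```

```text
t 7.32 pos [0.498  0.1083 0.0401] th 1.395 q6 0.39 F [-0.6 -0.  -1.5] w 0.0452
tool-frame total [ 0.2 32.6  1.6] rv [ 0.001 -0.002  0.   ] rows 1
{'delta_pos': [0.2, 32.6, 1.6], 'delta_rot': [0.001, -0.002, 0.0]}
```

View pics/w5.png

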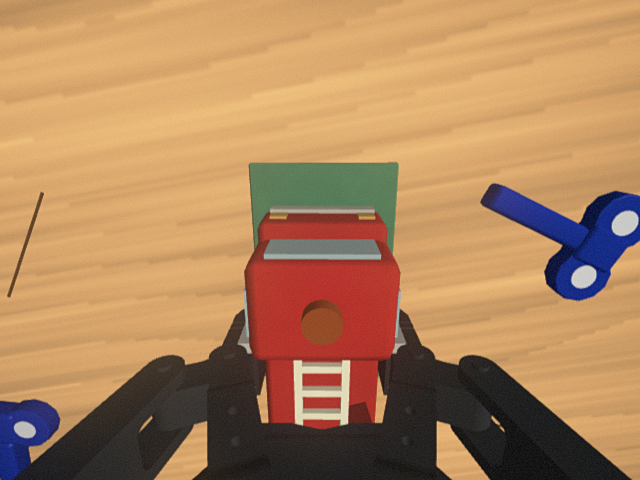

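```bash
python3 - <<'E'
from h import *
f=dict(np.load("pics/w5.npz"));h=hsv(f)
m=(h[...,0]>55)&(h[...,0]<95)&(h[...,1]>60)
ys=[];
for u in range(260,390,5):
    c=np.nonzero(m[:,u])[0];ys.append((u,c.min()-.5))
P=np.array([onplane(f,u,v,.003)[:2]*1000 for u,v in ys]);vx,vy,x0,y0=cv2.fitLine(P.astype(np.float32),cv2.DIST_HUBER,0,.01,.01).ravel()
L=[];R=[]
for v in range(170,200,2):
    c=np.nonzero(m[v])[0];L.append(onplane(f,c.min()-.5,v,.003)[:2]*1000);R.append(onplane(f,c.max()+.5,v,.003)[:2]*1000)
L=np.mean(L,0);R=np.mean(R,0);mid=(L+R)/2
print("edge yaw",np.degrees(np.arctan2(vy,vx)),"width",np.linalg.norm(L-R),L,R)
yaw=-0.1735;ex=np.array([np.cos(yaw),np.sin(yaw)]);ey=np.array([-ex[1],ex[0]])
edge=np.array([x0,y0]);c=mid+ex*(ex@(edge-mid)+65);print("centre",c)
E
```

```text
edge yaw 79.917305 width 73.76216553694256 [436.88792859  82.30878965] [449.80143245 154.93177832]
centre [497.15617796 109.1891661 ]
```

Request:
play_rows --deltas '[{"delta_pos": [0.4, 15, 1.5], "delta_rot": [0, -0.002, 0]}, {"delta_pos": [0.3, 12, 0], "delta_rot": [0, 0, 0]}, {"delta_pos": [0, 5, 0], "delta_rot": [0, 0, 0]}, {"delta_pos": [0, 0, 0], "delta_rot": [0, 0, 0]}, {"delta_pos": [0, 0, 0], "delta_rot": [0, 0, 0]}]'

```text
t: 7.73
tool_pos: [0.4966, 0.1099, 0.008]
orientation: [-1.287, -1.082, 1.079]
force: [0.3, -0.3, -1.3]
width: 0.0449
```

```bash
python3 - <<'E'
from h import *
plan([0.4965,0.1090,0.007],1.397)
E
```

```text
t 7.73 pos [0.4966 0.1099 0.008 ] th 1.397 q6 0.39 F [ 0.3 -0.3 -1.3] w 0.0449
tool-frame total [-0.9  1.  -0. ] rv [0.001 0.    0.001] rows 1
{'delta_pos': [-0.9, 1.0, -0.0], 'delta_rot': [0.001, 0.0, 0.001]}
```

Request:
play_rows --deltas '[{"delta_pos": [-0.8, 1, 0], "delta_rot": [0, 0, 0]}, {"delta_pos": [0, 0, 0], "delta_rot": [0, 0, 0]}, {"delta_pos": [0, 0, 0], "delta_rot": [0, 0, 0]}]'

```text
t: 7.98
tool_pos: [0.4967, 0.1094, 0.007]
orientation: [-1.287, -1.083, 1.079]
force: [-0.2, -1.0, 7.0]
width: 0.045
```

Request:
play_rows --deltas '[{"delta_pos": [0, 0, 0], "delta_rot": [0, 0, 0]}, {"delta_pos": [0, 0, 0], "delta_rot": [0, 0, 0]}, {"delta_pos": [0, 0, 0], "delta_rot": [0, 0, 0]}, {"delta_pos": [0, 0, 0], "delta_rot": [0, 0, 0]}, {"delta_pos": [0, -25, 0], "delta_rot": [0, 0, 0]}, {"delta_pos": [0, -35, 0], "delta_rot": [0, 0, 0]}, {"delta_pos": [0, -35, 0], "delta_rot": [0, 0, 0]}, {"delta_pos": [0, -35, 0], "delta_rot": [0, 0, 0]}]' --jaw 0.6

```text
t: 8.65
tool_pos: [0.495, 0.1093, 0.1371]
orientation: [-1.285, -1.08, 1.082]
force: [1.7, 1.2, 0.4]
width: 0.0681
```

Request:
play_rows --deltas '[{"delta_pos": [0, -30, 0], "delta_rot": [0, 0, 0]}, {"delta_pos": [0, 0, 0], "delta_rot": [0, 0, 0]}, {"delta_pos": [0, 0, 0], "delta_rot": [0, 0, 0]}, {"delta_pos": [0, 0, 0], "delta_rot": [0, 0, 0]}]'

```text
t: 8.98
tool_pos: [0.4953, 0.1094, 0.1653]
orientation: [-1.286, -1.081, 1.081]
force: [0.5, 0.4, 0.2]
width: 0.0683
```

```bash
python3 - <<'E'
from h import *
f,st=look("wrist","w6");truck(f);r=mat(f)
plan([0.40,0.34,0.20],1.397)
E
```

```text
roof 2989 0.0594 [466.9 114.4] [47.3 35.8] 1.406
body 2510 0.0346 [496.4 108.9] [ 46.6 104.7] 1.403
yaw by centres -0.1850239766074927 origin (mm) [496.37421618 108.91016485]Traceback (most recent call last):
  File "<stdin>", line 2, in <module>
  File "h.py", line 57, in mat
    b=max(blobs((H>55)&(H<95)&(s>60),300),key=lambda x:x[0]);q=cv2.findContours(b[2].astype(np.uint8),cv2.RETR_EXTERNAL,cv2.CHAIN_APPROX_NONE)[0][0][:,0]
ValueError: max() iterable argument is empty
```

View pics/w6.png

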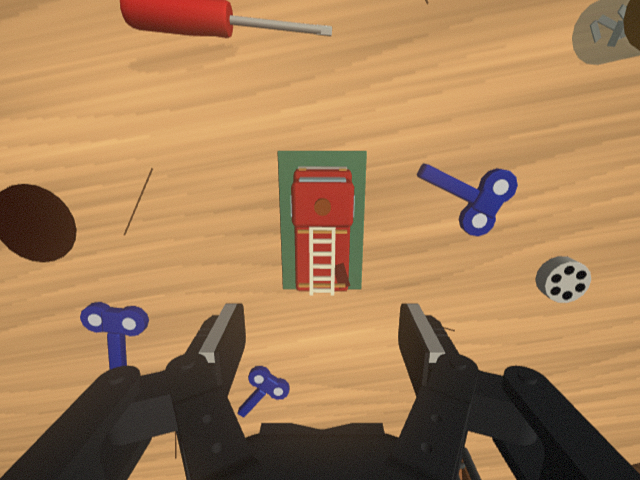

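```bash
python3 - <<'E'
from h import *
f=dict(np.load("pics/w6.npz"))
h=hsv(f);m=((h[...,0]>50)&(h[...,0]<100)&(h[...,1]>60)).astype(np.uint8)
ys,xs=np.nonzero(m[130:310,260:380]);p=np.array([onplane(f,x+260,y+130,.003)[:2]*1000 for x,y in zip(xs,ys)],np.float32)
print(cv2.minAreaRect(p),xs.min()+260,xs.max()+260,ys.min()+130,ys.max()+130)
from h import plan
plan([0.40,0.34,0.20],1.397)
E
```

```text
((496.1925048828125, 108.94715881347656), (74.6112289428711, 128.13858032226562), 80.05043029785156) 278 365 151 288
t 9.03 pos [0.4949 0.1093 0.1647] th 1.398 q6 0.39 F [-1.3 -1.1  1. ] w 0.0685
tool-frame total [210.9 -35.2 133.2] rv [-0.002  0.001 -0.001] rows 7
{'delta_pos': [30.1, -5.0, 19.0], 'delta_rot': [-0.0, 0.0, -0.0]}
{'delta_pos': [30.1, -5.0, 19.0], 'delta_rot': [-0.0, 0.0, -0.0]}
{'delta_pos': [30.1, -5.0, 19.0], 'delta_rot': [-0.0, 0.0, -0.0]}
{'delta_pos': [30.1, -5.0, 19.0], 'delta_rot': [-0.0, 0.0, -0.0]}
{'delta_pos': [30.1, -5.0, 19.0], 'delta_rot': [-0.0, 0.0, -0.0]}
{'delta_pos': [30.1, -5.0, 19.0], 'delta_rot': [-0.0, 0.0, -0.0]}
{'delta_pos': [30.1, -5.0, 19.1], 'delta_rot': [-0.0, 0.0, -0.0]}
```

Request:
play_rows --deltas '[{"delta_pos": [30, -5, 19], "delta_rot": [0, 0, 0]}, {"delta_pos": [30, -5, 19], "delta_rot": [0, 0, 0]}, {"delta_pos": [30, -5, 19], "delta_rot": [0, 0, 0]}, {"delta_pos": [30, -5, 19], "delta_rot": [0, 0, 0]}, {"delta_pos": [30, -5, 19], "delta_rot": [0, 0, 0]}, {"delta_pos": [30, -5, 19], "delta_rot": [0, 0, 0]}, {"delta_pos": [30, -5, 19], "delta_rot": [0, 0, 0]}, {"delta_pos": [0, 0, 0], "delta_rot": [0, 0, 0]}]'

```text
t: 9.7
tool_pos: [0.3985, 0.3437, 0.1999]
orientation: [-1.282, -1.083, 1.085]
force: [-0.0, 0.3, -0.2]
width: 0.0684
```

Request:
play_rows --deltas '[{"delta_pos": [0, 0, 0], "delta_rot": [0, 0, 0]}, {"delta_pos": [0, 0, 0], "delta_rot": [0, 0, 0]}]'

```text
t: 9.87
tool_pos: [0.4001, 0.3387, 0.1995]
orientation: [-1.286, -1.079, 1.084]
force: [-0.6, 0.3, -0.7]
width: 0.0683
```

```bash
python3 - <<'E'
from h import *
f,st=look("wrist","w7");print(st["tool_pos"])
W=cloud(f);h=hsv(f);Z=W[...,2]
m=(Z>.058)&(Z<.072)
for b in blobs(m,300):
    if b[1][1]>320: continue
    p=W[b[2]];print(b[0],b[1],np.median(p[:,2]),p[:,:2].mean(0),cv2.minEnclosingCircle((p[:,:2]*1000).astype(np.float32)))
E
```

```text
[0.40014494 0.33866914 0.19947083]
2433 [331.0106864  208.17262639] 0.06561470208960296 [0.3816463  0.34895238] ((382.69390869140625, 349.15435791015625), 23.12354850769043)
1785 [518.77422969 306.2907563 ] 0.07045562629989076 [0.49567163 0.49728677] ((498.67218017578125, 499.450439453125), 20.573646545410156)
```

View pics/w7.png

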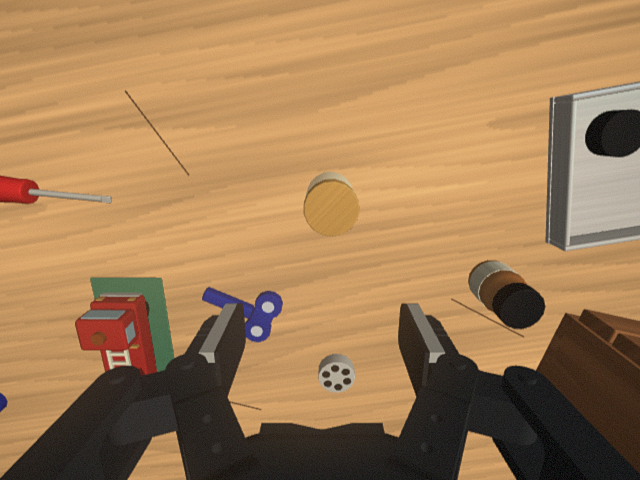

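```bash
python3 - <<'E'
from h import *
plan([0.3823,0.3491,0.10],1.397)
E
```

```text
t 9.92 pos [0.4005 0.3382 0.1997] th 1.398 q6 0.87 F [-0.4 -0.9  0.1] w 0.0685
tool-frame total [ 7.8 99.7 19.7] rv [-0.001  0.001 -0.002] rows 3
{'delta_pos': [2.6, 33.2, 6.6], 'delta_rot': [-0.0, 0.0, -0.001]}
{'delta_pos': [2.6, 33.2, 6.6], 'delta_rot': [-0.0, 0.0, -0.001]}
{'delta_pos': [2.5, 33.2, 6.6], 'delta_rot': [-0.0, 0.0, -0.001]}
```

Request:
play_rows --deltas '[{"delta_pos": [4, 20, 10], "delta_rot": [0, 0, 0]}, {"delta_pos": [4, 35, 9.7], "delta_rot": [0, 0, 0]}, {"delta_pos": [0, 35, 0], "delta_rot": [0, 0, 0]}, {"delta_pos": [0, 10, 0], "delta_rot": [0, 0, 0]}, {"delta_pos": [0, 0, 0], "delta_rot": [0, 0, 0]}, {"delta_pos": [0, 0, 0], "delta_rot": [0, 0, 0]}, {"delta_pos": [0, 0, 0], "delta_rot": [0, 0, 0]}]'

```text
t: 10.5
tool_pos: [0.384, 0.3507, 0.1025]
orientation: [-1.286, -1.082, 1.078]
force: [0.7, -0.5, 0.5]
width: 0.0686
```

```bash
python3 - <<'E'
from h import *
f,st=look("wrist","w8");print(st["tool_pos"])
W=cloud(f);Z=W[...,2]
m=(Z>.058)&(Z<.072)
for b in blobs(m,300):
    if b[1][1]>420: continue
    p=W[b[2]];print(b[0],b[1],np.median(p[:,2]),p[:,:2].mean(0),cv2.minEnclosingCircle((p[:,:2]*1000).astype(np.float32)))
plan([0.3823,0.3491,0.018],1.397)
E
```

```text
[0.38404889 0.35069277 0.10253923]
4853 [318.44961879 275.52503606] 0.06556705651959653 [0.38076275 0.3490778 ] ((382.6982727050781, 348.6134033203125), 23.255064010620117)
2185 [588.02974828 396.23295195] 0.0703078712360626 [0.49015344 0.50195255] ((498.78546142578125, 499.593017578125), 21.1967716217041)
t 10.55 pos [0.3841 0.3509 0.1027] th 1.397 q6 0.91 F [-0.4  0.4 -0.6] w 0.0688
tool-frame total [-2.3 84.7  1.6] rv [0.002 0.    0.002] rows 3
{'delta_pos': [-0.8, 28.2, 0.5], 'delta_rot': [0.001, 0.0, 0.001]}
{'delta_pos': [-0.8, 28.2, 0.5], 'delta_rot': [0.001, 0.0, 0.001]}
{'delta_pos': [-0.7, 28.2, 0.5], 'delta_rot': [0.001, 0.0, 0.001]}
```

View pics/w8.png

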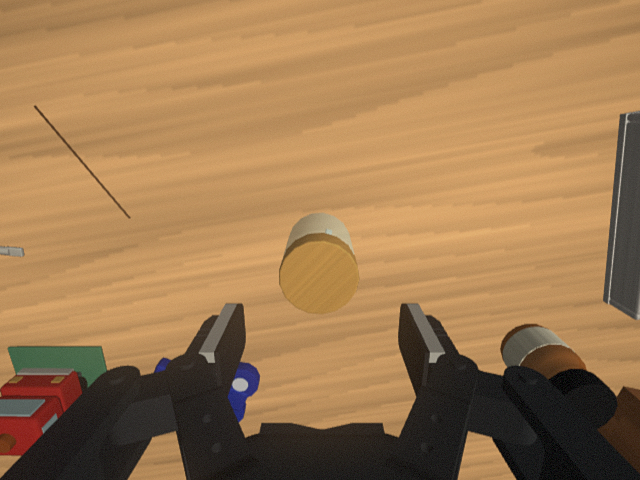

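Jar (cap centre px 319,275) at (382.5, 348.8), top 65 mm. Go down.

Request:
play_rows --deltas '[{"delta_pos": [-1.2, 15, 0.9], "delta_rot": [0, 0, 0]}, {"delta_pos": [-1.2, 25, 0.7], "delta_rot": [0, 0, 0]}, {"delta_pos": [0, 25, 0], "delta_rot": [0, 0, 0]}, {"delta_pos": [0, 15, 0], "delta_rot": [0, 0, 0]}, {"delta_pos": [0, 4, 0], "delta_rot": [0, 0, 0]}, {"delta_pos": [0, 0, 0], "delta_rot": [0, 0, 0]}, {"delta_pos": [0, 0, 0], "delta_rot": [0, 0, 0]}]'

```text
t: 11.13
tool_pos: [0.3816, 0.349, 0.0182]
orientation: [-1.286, -1.082, 1.079]
force: [0.2, -0.4, 0.7]
width: 0.0684
```

Request:
play_rows --deltas '[{"delta_pos": [0, 0, 0], "delta_rot": [0, 0, 0]}, {"delta_pos": [0, 0, 0], "delta_rot": [0, 0, 0]}, {"delta_pos": [0, 0, 0], "delta_rot": [0, 0, 0]}, {"delta_pos": [0, 0, 0], "delta_rot": [0, 0, 0]}, {"delta_pos": [0, 0, 0], "delta_rot": [0, 0, 0]}, {"delta_pos": [0, 0, 0], "delta_rot": [0, 0, 0]}]' --jaw -1

```text
t: 11.63
tool_pos: [0.3816, 0.3492, 0.0185]
orientation: [-1.286, -1.083, 1.078]
force: [-0.5, -0.7, 7.5]
width: 0.045
```

```bash
python3 - <<'E'
from h import *
plan([0.3823,0.3490,0.15],1.397)
E
```

```text
t 11.63 pos [0.3816 0.3492 0.0185] th 1.398 q6 0.91 F [-0.5 -0.7  7.5] w 0.045
tool-frame total [   0.3 -131.5   -1. ] rv [0.002 0.001 0.002] rows 4
{'delta_pos': [0.1, -32.9, -0.2], 'delta_rot': [0.0, 0.0, 0.001]}
{'delta_pos': [0.0, -32.9, -0.2], 'delta_rot': [0.0, 0.0, 0.001]}
{'delta_pos': [0.0, -32.9, -0.2], 'delta_rot': [0.0, 0.0, 0.001]}
{'delta_pos': [0.0, -32.9, -0.2], 'delta_rot': [0.0, 0.0, 0.001]}
```

Request:
play_rows --deltas '[{"delta_pos": [0, -15, 0], "delta_rot": [0, 0, 0]}, {"delta_pos": [0, -30, 0], "delta_rot": [0, 0, 0]}, {"delta_pos": [0, -35, 0], "delta_rot": [0, 0, 0]}, {"delta_pos": [0, -30, 0], "delta_rot": [0, 0, 0]}, {"delta_pos": [0, -15, 0], "delta_rot": [0, 0, 0]}]'

```text
t: 12.05
tool_pos: [0.3819, 0.3494, 0.1464]
orientation: [-1.286, -1.086, 1.076]
force: [0.8, 0.4, -1.1]
width: 0.0448
```

```bash
python3 - <<'E'
from h import *
plan([0.44,-0.05,0.15],1.397,n=14)
E
```

```text
t 12.05 pos [0.3819 0.3494 0.1464] th 1.398 q6 0.91 F [ 0.8  0.4 -1.1] w 0.0448
tool-frame total [-383.5   -4.9 -125.9] rv [0.003 0.001 0.004] rows 14
{'delta_pos': [-27.4, -0.4, -9.0], 'delta_rot': [0.0, 0.0, 0.0]}
{'delta_pos': [-27.4, -0.3, -9.0], 'delta_rot': [0.0, 0.0, 0.0]}
{'delta_pos': [-27.4, -0.3, -9.0], 'delta_rot': [0.0, 0.0, 0.0]}
{'delta_pos': [-27.4, -0.3, -9.0], 'delta_rot': [0.0, 0.0, 0.0]}
{'delta_pos': [-27.4, -0.3, -9.0], 'delta_rot': [0.0, 0.0, 0.0]}
{'delta_pos': [-27.4, -0.3, -9.0], 'delta_rot': [0.0, 0.0, 0.0]}
{'delta_pos': [-27.4, -0.3, -9.0], 'delta_rot': [0.0, 0.0, 0.0]}
{'delta_pos': [-27.4, -0.3, -9.0], 'delta_rot': [0.0, 0.0, 0.0]}
{'delta_pos': [-27.4, -0.3, -9.0], 'delta_rot': [0.0, 0.0, 0.0]}
{'delta_pos': [-27.4, -0.3, -9.0], 'delta_rot': [0.0, 0.0, 0.0]}
{'delta_pos': [-27.4, -0.3, -9.0], 'delta_rot': [0.0, 0.0, 0.0]}
{'delta_pos': [-27.4, -0.3, -9.0], 'delta_rot': [0.0, 0.0, 0.0]}
{'delta_pos': [-27.4, -0.3, -9.0], 'delta_rot': [0.0, 0.0, 0.0]}
{'delta_pos': [-27.4, -0.3, -9.0], 'delta_rot': [0.0, 0.0, 0.0]}
```

Request:
play_rows --deltas '[{"delta_pos": [-15, 0, -5], "delta_rot": [0.003, 0, 0.004]}, {"delta_pos": [-28, 0, -9], "delta_rot": [0, 0, 0]}, {"delta_pos": [-28, 0, -9], "delta_rot": [0, 0, 0]}, {"delta_pos": [-28, 0, -9], "delta_rot": [0, 0, 0]}, {"delta_pos": [-28, 0, -9], "delta_rot": [0, 0, 0]}, {"delta_pos": [-28, 0, -9], "delta_rot": [0, 0, 0]}, {"delta_pos": [-28, 0, -9], "delta_rot": [0, 0, 0]}, {"delta_pos": [-28, 0, -9], "delta_rot": [0, 0, 0]}]'

```text
t: 12.72
tool_pos: [0.4115, 0.1275, 0.1432]
orientation: [-1.287, -1.078, 1.084]
force: [1.0, 0.3, -1.6]
width: 0.0445
```

Request:
play_rows --deltas '[{"delta_pos": [-28, 0, -10], "delta_rot": [0, 0, 0]}, {"delta_pos": [-28, 0, -10], "delta_rot": [0, 0, 0]}, {"delta_pos": [-28, 0, -10], "delta_rot": [0, 0, 0]}, {"delta_pos": [-28, 0, -10], "delta_rot": [0, 0, 0]}, {"delta_pos": [-28, 0, -10], "delta_rot": [0, 0, 0]}, {"delta_pos": [-20, 0, -8], "delta_rot": [0, 0, 0]}, {"delta_pos": [-10, 0, 0], "delta_rot": [0, 0, 0]}, {"delta_pos": [0, 0, 0], "delta_rot": [0, 0, 0]}]'

```text
t: 13.38
tool_pos: [0.4392, -0.0502, 0.1434]
orientation: [-1.288, -1.075, 1.083]
force: [0.6, 0.6, -1.2]
width: 0.0447
```

Request:
play_rows --deltas '[{"delta_pos": [0, 0, 0], "delta_rot": [0, 0, 0]}, {"delta_pos": [0, 0, 0], "delta_rot": [0, 0, 0]}]'

```text
t: 13.55
tool_pos: [0.4391, -0.0478, 0.1431]
orientation: [-1.286, -1.077, 1.085]
force: [0.4, 0.2, -1.3]
width: 0.0445
```

```bash
cat >> h.py <<'E'
def coaster(f):
    h=hsv(f);H,s,V=[h[...,i].astype(int) for i in range(3)]
    for b in blobs((V<75)&(s>60)&((H<15)|(H>170)),1500):
        q=cv2.findContours(b[2].astype(np.uint8),cv2.RETR_EXTERNAL,cv2.CHAIN_APPROX_NONE)[0][0][:,0]
        p=np.array([onplane(f,x,y,.004)[:2]*1000 for x,y in q],np.float32)
        print("coaster?",b[0],b[1].round(),np.round(cv2.fitEllipse(p)[0],1),np.round(cv2.fitEllipse(p)[1],1),cv2.minEnclosingCircle(p),"z",np.nanmedian(cloud(f)[b[2]][:,2]))
E
python3 - <<'E'
from h import *
f,st=look("wrist","w9");coaster(f)
plan([0.4546,-0.149,0.08],1.397)
E
```

```text
coaster? 1831 [170. 377.] [ 562.1 -219.5] [ 41.4 154.6] ((562.3785400390625, -221.64508056640625), 87.21478271484375) z 0.19980234424196236
t 13.6 pos [ 0.4392 -0.0477  0.1431] th 1.399 q6 0.07 F [-0.7  0.3 -1.3] w 0.0448
tool-frame total [-97.   63.3 -32.7] rv [-0.003  0.002 -0.004] rows 4
{'delta_pos': [-24.2, 15.8, -8.2], 'delta_rot': [-0.001, 0.001, -0.001]}
{'delta_pos': [-24.3, 15.8, -8.2], 'delta_rot': [-0.001, 0.001, -0.001]}
{'delta_pos': [-24.3, 15.8, -8.2], 'delta_rot': [-0.001, 0.001, -0.001]}
{'delta_pos': [-24.3, 15.8, -8.2], 'delta_rot': [-0.001, 0.001, -0.001]}
```

View pics/w9.png

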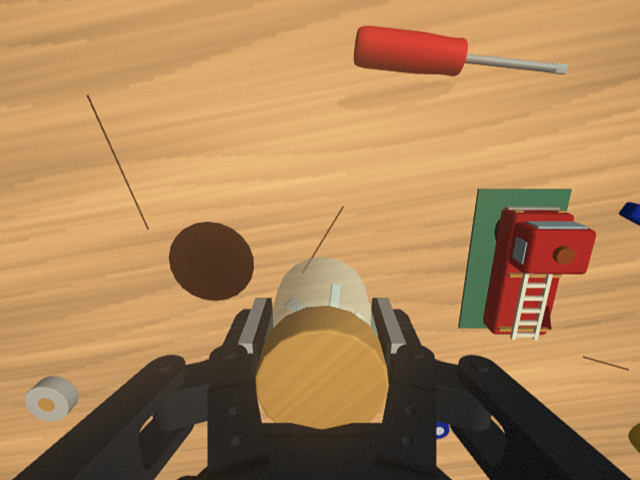

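```bash
sed -i 's/(V<75)&(s>60)/(V<95)\&(s>60)/' h.py; python3 - <<'E'
from h import *
f=dict(np.load("pics/w9.npz"));h=hsv(f);print(h[261,211]);W=cloud(f);print(W[261,211],W[380,322])
b=h[...,2]<95
m=b&(W[...,2]<.02);m[:,280:]=0;m[:200]=0;m[310:]=0
for B in blobs(m,1500):
    q=cv2.findContours(B[2].astype(np.uint8),cv2.RETR_EXTERNAL,cv2.CHAIN_APPROX_NONE)[0][0][:,0]
    p=np.array([onplane(f,x,y,.004)[:2]*1000 for x,y in q],np.float32)
    print(B[0],B[1],cv2.fitEllipse(p),cv2.minEnclosingCircle(p))
z0=W[380,322,2];m=abs(W[...,2]-z0)<.003
p=[W[B[2]] for B in blobs(m,1500) if B[2][380,322]][0]
print("cap",z0,cv2.minEnclosingCircle((p[:,:2]*1000).astype(np.float32)))
E
```

```text
[ 12 134  80]
[ 0.44941421 -0.14765392  0.00521866] [ 0.43760833 -0.04782137  0.18932647]
5041 [210.94167824 260.89129141] ((450.96966552734375, -148.41876220703125), (71.25152587890625, 71.845703125), 15.60407543182373) ((450.92193603515625, -148.3912353515625), 36.35788345336914)
cap 0.1893264710077766 ((439.9745788574219, -48.52094650268555), 23.37273406982422)
```

```bash
python3 - <<'E'
from h import *
plan([0.4501,-0.1480,0.06],1.397)
E
```

```text
t 13.6 pos [ 0.4392 -0.0477  0.1431] th 1.399 q6 0.07 F [-0.7  0.3 -1.3] w 0.0448
tool-frame total [-96.7  83.4 -28.2] rv [-0.003  0.002 -0.004] rows 4
{'delta_pos': [-24.2, 20.8, -7.0], 'delta_rot': [-0.001, 0.001, -0.001]}
{'delta_pos': [-24.2, 20.8, -7.0], 'delta_rot': [-0.001, 0.001, -0.001]}
{'delta_pos': [-24.2, 20.8, -7.0], 'delta_rot': [-0.001, 0.001, -0.001]}
{'delta_pos': [-24.2, 20.8, -7.0], 'delta_rot': [-0.001, 0.001, -0.001]}
```

Request:
play_rows --deltas '[{"delta_pos": [-15, 10, -4.5], "delta_rot": [-0.003, 0.002, -0.003]}, {"delta_pos": [-28, 15, -8], "delta_rot": [0, 0, 0]}, {"delta_pos": [-28, 25, -8], "delta_rot": [0, 0, 0]}, {"delta_pos": [-18, 25, -5], "delta_rot": [0, 0, 0]}, {"delta_pos": [-7.7, 8, -2.7], "delta_rot": [0, 0, 0]}, {"delta_pos": [0, 0, 0], "delta_rot": [0, 0, 0]}, {"delta_pos": [0, 0, 0], "delta_rot": [0, 0, 0]}, {"delta_pos": [0, 0, 0], "delta_rot": [0, 0, 0]}]'

```text
t: 14.27
tool_pos: [0.4508, -0.1479, 0.0611]
orientation: [-1.287, -1.08, 1.08]
force: [-0.8, 0.1, -1.4]
width: 0.0446
```

```bash
python3 - <<'E'
from h import *
plan([0.4501,-0.1480,0.0235],1.397)
E
```

```text
t 14.27 pos [ 0.4508 -0.1479  0.0611] th 1.397 q6 -0.14 F [-0.8  0.1 -1.4] w 0.0446
tool-frame total [-0.2 37.6  0.7] rv [ 0.001  0.    -0.001] rows 1
{'delta_pos': [-0.2, 37.6, 0.7], 'delta_rot': [0.001, 0.0, -0.001]}
```

Request:
play_rows --deltas '[{"delta_pos": [0, 15, 0.7], "delta_rot": [0, 0, 0]}, {"delta_pos": [0, 14, 0], "delta_rot": [0, 0, 0]}, {"delta_pos": [0, 6, 0], "delta_rot": [0, 0, 0]}, {"delta_pos": [0, 3, 0], "delta_rot": [0, 0, 0]}, {"delta_pos": [0, 0, 0], "delta_rot": [0, 0, 0]}, {"delta_pos": [0, 0, 0], "delta_rot": [0, 0, 0]}]'

```text
t: 14.77
tool_pos: [0.4502, -0.1484, 0.023]
orientation: [-1.288, -1.08, 1.08]
force: [-0.1, 0.5, -2.1]
width: 0.0446
```

Still held slightly clear; 1 mm more, then release to a modest opening and lift.

Request:
play_rows --deltas '[{"delta_pos": [0.3, 0.8, 0], "delta_rot": [0, 0, 0]}, {"delta_pos": [0, 0, 0], "delta_rot": [0, 0, 0]}, {"delta_pos": [0, 0, 0], "delta_rot": [0, 0, 0]}]'

```text
t: 15.02
tool_pos: [0.4504, -0.1485, 0.0225]
orientation: [-1.289, -1.08, 1.08]
force: [-1.9, 0.2, 9.6]
width: 0.0445
```

Request:
play_rows --deltas '[{"delta_pos": [0, 0, 0], "delta_rot": [0, 0, 0]}, {"delta_pos": [0, 0, 0], "delta_rot": [0, 0, 0]}, {"delta_pos": [0, 0, 0], "delta_rot": [0, 0, 0]}, {"delta_pos": [0, 0, 0], "delta_rot": [0, 0, 0]}, {"delta_pos": [0, -20, 0], "delta_rot": [0, 0, 0]}, {"delta_pos": [0, -35, 0], "delta_rot": [0, 0, 0]}, {"delta_pos": [0, -35, 0], "delta_rot": [0, 0, 0]}, {"delta_pos": [0, -35, 0], "delta_rot": [0, 0, 0]}]' --jaw 0.6

```text
t: 15.68
tool_pos: [0.4491, -0.1482, 0.1475]
orientation: [-1.286, -1.078, 1.08]
force: [0.9, 0.0, 0.2]
width: 0.0682
```

Request:
play_rows --deltas '[{"delta_pos": [0, -30, 0], "delta_rot": [0, 0, 0]}, {"delta_pos": [0, 0, 0], "delta_rot": [0, 0, 0]}, {"delta_pos": [0, 0, 0], "delta_rot": [0, 0, 0]}]'

```text
t: 15.93
tool_pos: [0.4507, -0.1487, 0.1778]
orientation: [-1.291, -1.081, 1.079]
force: [-0.2, 0.1, -0.4]
width: 0.0687
```

```bash
python3 - <<'E'
from h import *
f,st=look("wrist","w10");W=cloud(f);Z=W[...,2]
for b in blobs((Z>.062)&(Z<.078),800):
    if b[1][1]<330:
        p=W[b[2]];print(b[0],b[1],np.median(p[:,2]),cv2.minEnclosingCircle((p[:,:2]*1000).astype(np.float32)))
plan([0.52,0.30,0.17],1.397)
# hubs rough from top
T=dict(np.load("pics/top0.npz"));print(onplane(T,188.3,208,.016),onplane(T,472,222,.016))
E
```

```text
2731 [321.80410106 239.77920176] 0.06958010212386484 ((451.1194152832031, -149.29171752929688), 23.020465850830078)
t 15.98 pos [ 0.4498 -0.1484  0.1764] th 1.396 q6 -0.14 F [-0.2 -1.4 -1.7] w 0.0686
tool-frame total [453.8   5.9   8.9] rv [ 0.001 -0.001 -0.001] rows 12
{'delta_pos': [37.8, 0.5, 0.7], 'delta_rot': [0.0, -0.0, -0.0]}
{'delta_pos': [37.8, 0.5, 0.7], 'delta_rot': [0.0, -0.0, -0.0]}
{'delta_pos': [37.8, 0.5, 0.7], 'delta_rot': [0.0, -0.0, -0.0]}
{'delta_pos': [37.8, 0.5, 0.7], 'delta_rot': [0.0, -0.0, -0.0]}
{'delta_pos': [37.8, 0.5, 0.7], 'delta_rot': [0.0, -0.0, -0.0]}
{'delta_pos': [37.8, 0.5, 0.7], 'delta_rot': [0.0, -0.0, -0.0]}
{'delta_pos': [37.8, 0.5, 0.7], 'delta_rot': [0.0, -0.0, -0.0]}
{'delta_pos': [37.8, 0.5, 0.7], 'delta_rot': [0.0, -0.0, -0.0]}
{'delta_pos': [37.8, 0.5, 0.7], 'delta_rot': [0.0, -0.0, -0.0]}
{'delta_pos': [37.8, 0.5, 0.7], 'delta_rot': [0.0, -0.0, -0.0]}
{'delta_pos': [37.8, 0.5, 0.7], 'delta_rot': [0.0, -0.0, -0.0]}
{'delta_pos': [37.8, 0.5, 0.7], 'delta_rot': [0.0, -0.0, -0.0]}
[0.58810379 0.32192714 0.016     ] [ 0.56462571 -0.33956504  0.016     ]
```

View pics/w10.png

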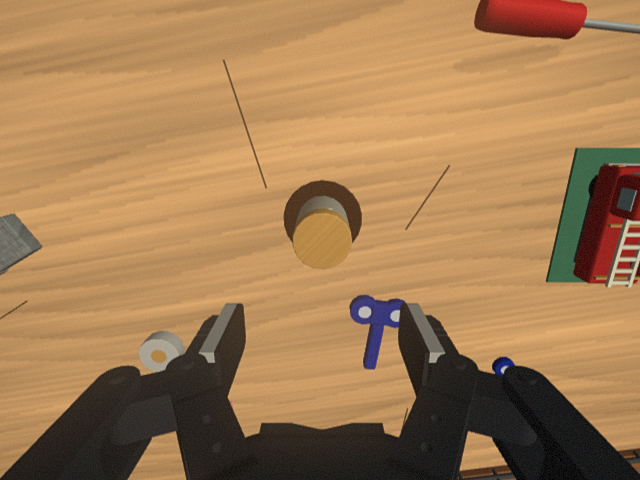

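```bash
python3 - <<'E'
from h import *
plan([0.588,0.322,0.13],1.397,n=14)
E
```

```text
t 15.98 pos [ 0.4498 -0.1484  0.1764] th 1.396 q6 -0.14 F [-0.2 -1.4 -1.7] w 0.0686
tool-frame total [487.3  45.9 -54.2] rv [ 0.001 -0.001 -0.001] rows 14
{'delta_pos': [34.8, 3.3, -3.9], 'delta_rot': [0.0, -0.0, -0.0]}
{'delta_pos': [34.8, 3.3, -3.9], 'delta_rot': [0.0, -0.0, -0.0]}
{'delta_pos': [34.8, 3.3, -3.9], 'delta_rot': [0.0, -0.0, -0.0]}
{'delta_pos': [34.8, 3.3, -3.9], 'delta_rot': [0.0, -0.0, -0.0]}
{'delta_pos': [34.8, 3.3, -3.9], 'delta_rot': [0.0, -0.0, -0.0]}
{'delta_pos': [34.8, 3.3, -3.9], 'delta_rot': [0.0, -0.0, -0.0]}
{'delta_pos': [34.8, 3.3, -3.9], 'delta_rot': [0.0, -0.0, -0.0]}
{'delta_pos': [34.8, 3.3, -3.9], 'delta_rot': [0.0, -0.0, -0.0]}
{'delta_pos': [34.8, 3.3, -3.9], 'delta_rot': [0.0, -0.0, -0.0]}
{'delta_pos': [34.8, 3.3, -3.9], 'delta_rot': [0.0, -0.0, -0.0]}
{'delta_pos': [34.8, 3.3, -3.9], 'delta_rot': [0.0, -0.0, -0.0]}
{'delta_pos': [34.8, 3.3, -3.9], 'delta_rot': [0.0, -0.0, -0.0]}
{'delta_pos': [34.8, 3.3, -3.9], 'delta_rot': [0.0, -0.0, -0.0]}
{'delta_pos': [34.8, 3.3, -3.9], 'delta_rot': [0.0, -0.0, -0.0]}
```

Request:
play_rows --deltas '[{"delta_pos": [35, 0, -4], "delta_rot": [0, 0, 0]}, {"delta_pos": [35, 0, -4], "delta_rot": [0, 0, 0]}, {"delta_pos": [35, 0, -4], "delta_rot": [0, 0, 0]}, {"delta_pos": [35, 0, -4], "delta_rot": [0, 0, 0]}, {"delta_pos": [35, 0, -4], "delta_rot": [0, 0, 0]}, {"delta_pos": [35, 0, -4], "delta_rot": [0, 0, 0]}, {"delta_pos": [35, 0, -4], "delta_rot": [0, 0, 0]}, {"delta_pos": [35, 0, -4], "delta_rot": [0, 0, 0]}]'

```text
t: 16.65
tool_pos: [0.5291, 0.1234, 0.1741]
orientation: [-1.286, -1.077, 1.082]
force: [0.1, 0.3, -0.8]
width: 0.0683
```

Request:
play_rows --deltas '[{"delta_pos": [35, 0, -4], "delta_rot": [0, 0, 0]}, {"delta_pos": [35, 10, -4], "delta_rot": [0, 0, 0]}, {"delta_pos": [35, 10, -4], "delta_rot": [0, 0, 0]}, {"delta_pos": [35, 10, -4], "delta_rot": [0, 0, 0]}, {"delta_pos": [35, 16, -4], "delta_rot": [0, 0, 0]}, {"delta_pos": [30, 0, -4], "delta_rot": [0, 0, 0]}, {"delta_pos": [0, 0, 0], "delta_rot": [0, 0, 0]}, {"delta_pos": [0, 0, 0], "delta_rot": [0, 0, 0]}]'

```text
t: 17.32
tool_pos: [0.5881, 0.3205, 0.1268]
orientation: [-1.286, -1.077, 1.085]
force: [-1.2, 0.3, -0.8]
width: 0.0686
```

Request:
play_rows --deltas '[{"delta_pos": [0, 0, 0], "delta_rot": [0, 0, 0]}, {"delta_pos": [0, 0, 0], "delta_rot": [0, 0, 0]}]'

```text
t: 17.48
tool_pos: [0.5887, 0.3183, 0.1292]
orientation: [-1.288, -1.077, 1.081]
force: [-0.2, 0.0, 0.2]
width: 0.0683
```

```bash
cat >> h.py <<'E'
def hub(f,near,lo=.010,hi=.022):
    W=cloud(f);Z=W[...,2]
    for b in blobs((Z>lo)&(Z<hi)&(np.hypot(W[...,0]-near[0],W[...,1]-near[1])<.04),300):
        p=W[b[2]];zt=np.percentile(p[:,2],80);p=p[p[:,2]>zt-.0025]
        P=(p[:,:2]*1000).astype(np.float32)
        print("hub",b[0],b[1].round(),"ztop",round(zt,4),cv2.minEnclosingCircle(P),"rect",cv2.minAreaRect(P))
E
python3 - <<'E'
from h import *
f,st=look("wrist","w11");hub(f,(0.588,0.322))
plan([0.588,0.322,0.08],1.397)
E
```

```text
hub 2239 [327. 235.] ztop 0.0172 ((586.495849609375, 322.31256103515625), 20.953275680541992) rect ((586.3231811523438, 322.2118835449219), (40.843360900878906, 40.94484329223633), 30.377981185913086)
t 17.53 pos [0.5889 0.3182 0.1297] th 1.395 q6 0.67 F [ 0.5 -0.3  0.8] w 0.0688
tool-frame total [ 3.6 49.7  1.5] rv [-0.001 -0.002 -0.001] rows 2
{'delta_pos': [1.8, 24.8, 0.7], 'delta_rot': [-0.0, -0.001, -0.001]}
{'delta_pos': [1.8, 24.8, 0.7], 'delta_rot': [-0.0, -0.001, -0.001]}
```

View pics/w11.png

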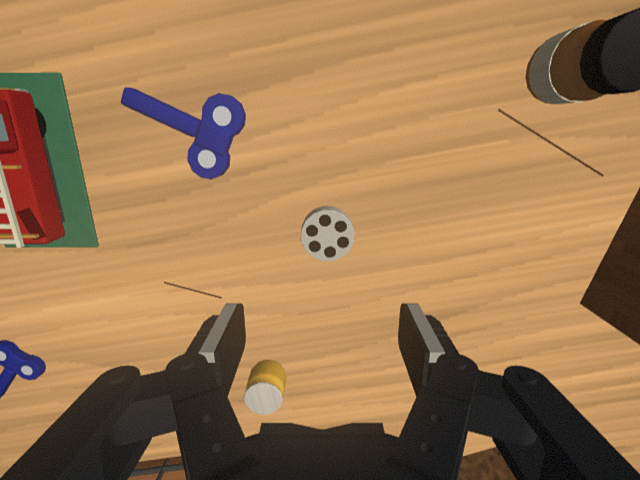

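```bash
python3 - <<'E'
from h import *
plan([0.5864,0.3222,0.030],1.397)
E
```

```text
t 17.53 pos [0.5889 0.3182 0.1297] th 1.395 q6 0.67 F [ 0.5 -0.3  0.8] w 0.0688
tool-frame total [ 3.6 99.7  3.1] rv [-0.001 -0.002 -0.001] rows 3
{'delta_pos': [1.2, 33.2, 1.0], 'delta_rot': [-0.0, -0.001, -0.0]}
{'delta_pos': [1.2, 33.2, 1.0], 'delta_rot': [-0.0, -0.001, -0.0]}
{'delta_pos': [1.2, 33.2, 1.0], 'delta_rot': [-0.0, -0.001, -0.0]}
```

Request:
play_rows --deltas '[{"delta_pos": [1.2, 20, 1], "delta_rot": [0, -0.002, 0]}, {"delta_pos": [1.2, 35, 1], "delta_rot": [0, 0, 0]}, {"delta_pos": [1.2, 30, 1], "delta_rot": [0, 0, 0]}, {"delta_pos": [0, 15, 0], "delta_rot": [0, 0, 0]}, {"delta_pos": [0, 0, 0], "delta_rot": [0, 0, 0]}, {"delta_pos": [0, 0, 0], "delta_rot": [0, 0, 0]}, {"delta_pos": [0, 0, 0], "delta_rot": [0, 0, 0]}]'

```text
t: 18.12
tool_pos: [0.5877, 0.3233, 0.0316]
orientation: [-1.287, -1.082, 1.079]
force: [0.4, 0.2, 0.3]
width: 0.0683
```

```bash
python3 - <<'E'
from h import *
f,st=look("wrist","w12");hub(f,(0.588,0.322))
plan([0.5864,0.3222,0.001],1.397)
E
```

```text
hub 5024 [320. 293.] ztop 0.0172 ((586.3695678710938, 322.5559997558594), 21.195070266723633) rect ((586.2149047851562, 322.3731689453125), (41.036888122558594, 41.400691986083984), 54.34442901611328)
t 18.17 pos [0.588  0.3236 0.0318] th 1.397 q6 0.68 F [-0.6 -0.4  0.3] w 0.0684
tool-frame total [-1.7 30.8  1.4] rv [0.002 0.    0.001] rows 1
{'delta_pos': [-1.7, 30.8, 1.4], 'delta_rot': [0.002, 0.0, 0.001]}
```

View pics/w12.png

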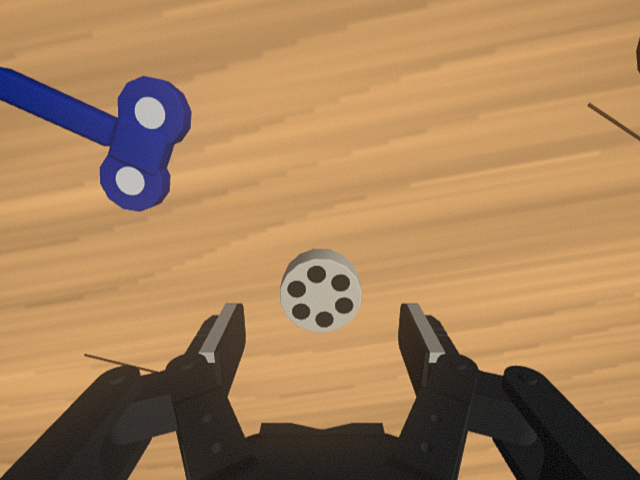

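Request:
play_rows --deltas '[{"delta_pos": [-1.2, 15, 1.4], "delta_rot": [0, 0, 0]}, {"delta_pos": [0, 11, 0], "delta_rot": [0, 0, 0]}, {"delta_pos": [0, 4, 0], "delta_rot": [0, 0, 0]}, {"delta_pos": [0, 0.5, 0], "delta_rot": [0, 0, 0]}, {"delta_pos": [0, 0, 0], "delta_rot": [0, 0, 0]}, {"delta_pos": [0, 0, 0], "delta_rot": [0, 0, 0]}]'

```text
t: 18.67
tool_pos: [0.5856, 0.3227, -0.0001]
orientation: [-1.287, -1.081, 1.081]
force: [-0.1, -0.4, -0.7]
width: 0.0684
```

Request:
play_rows --deltas '[{"delta_pos": [0, 0, 0], "delta_rot": [0, 0, 0]}, {"delta_pos": [0, 0, 0], "delta_rot": [0, 0, 0]}, {"delta_pos": [0, 0, 0], "delta_rot": [0, 0, 0]}, {"delta_pos": [0, 0, 0], "delta_rot": [0, 0, 0]}, {"delta_pos": [0, 0, 0], "delta_rot": [0, 0, 0]}, {"delta_pos": [0, 0, 0], "delta_rot": [0, 0, 0]}]' --jaw -1

```text
t: 19.17
tool_pos: [0.5857, 0.3228, 0.0002]
orientation: [-1.287, -1.082, 1.081]
force: [-1.2, -0.6, 6.1]
width: 0.0396
```

Request:
play_rows --deltas '[{"delta_pos": [0, -15, 0], "delta_rot": [0, 0, 0]}, {"delta_pos": [0, -30, 0], "delta_rot": [0, 0, 0]}, {"delta_pos": [0, -35, 0], "delta_rot": [0, 0, 0]}, {"delta_pos": [0, -35, 0], "delta_rot": [0, 0, 0]}, {"delta_pos": [0, 0, 0], "delta_rot": [0, 0, 0]}, {"delta_pos": [0, 0, 0], "delta_rot": [0, 0, 0]}]'

```text
t: 19.67
tool_pos: [0.5865, 0.3233, 0.1168]
orientation: [-1.287, -1.084, 1.078]
force: [0.1, -0.5, -0.9]
width: 0.0394
```

```bash
python3 - <<'E'
from h import *
plan([0.4737,-0.0201,0.08],1.397,n=12)
f,st=look("wrist","w13")
E
```

```text
t 19.67 pos [0.5865 0.3233 0.1168] th 1.398 q6 0.68 F [ 0.1 -0.5 -0.9] w 0.0394
tool-frame total [-357.7   35.9   52.2] rv [0.004 0.001 0.002] rows 12
{'delta_pos': [-29.8, 3.0, 4.4], 'delta_rot': [0.0, 0.0, 0.0]}
{'delta_pos': [-29.8, 3.0, 4.3], 'delta_rot': [0.0, 0.0, 0.0]}
{'delta_pos': [-29.8, 3.0, 4.3], 'delta_rot': [0.0, 0.0, 0.0]}
{'delta_pos': [-29.8, 3.0, 4.3], 'delta_rot': [0.0, 0.0, 0.0]}
{'delta_pos': [-29.8, 3.0, 4.3], 'delta_rot': [0.0, 0.0, 0.0]}
{'delta_pos': [-29.8, 3.0, 4.3], 'delta_rot': [0.0, 0.0, 0.0]}
{'delta_pos': [-29.8, 3.0, 4.3], 'delta_rot': [0.0, 0.0, 0.0]}
{'delta_pos': [-29.8, 3.0, 4.3], 'delta_rot': [0.0, 0.0, 0.0]}
{'delta_pos': [-29.8, 3.0, 4.3], 'delta_rot': [0.0, 0.0, 0.0]}
{'delta_pos': [-29.8, 3.0, 4.3], 'delta_rot': [0.0, 0.0, 0.0]}
{'delta_pos': [-29.8, 3.1, 4.3], 'delta_rot': [0.0, 0.0, 0.0]}
{'delta_pos': [-29.8, 3.1, 4.3], 'delta_rot': [0.0, 0.0, 0.0]}
```

View pics/w13.png

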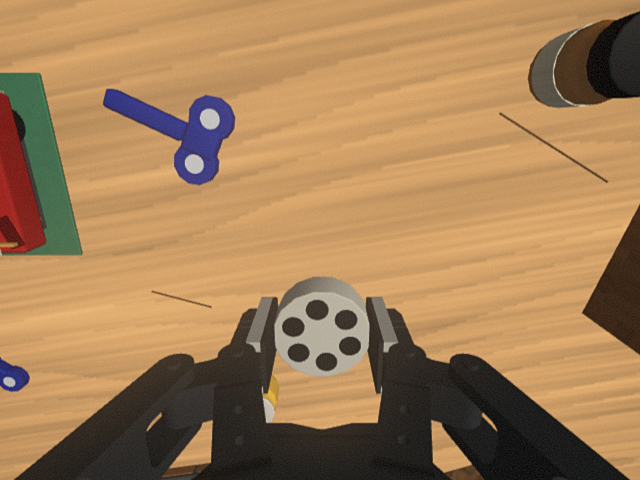

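Request:
play_rows --deltas '[{"delta_pos": [-20, 0, 3], "delta_rot": [0.004, 0, 0.002]}, {"delta_pos": [-30, 0, 4.3], "delta_rot": [0, 0, 0]}, {"delta_pos": [-32, 0, 4.6], "delta_rot": [0, 0, 0]}, {"delta_pos": [-32, 0, 4.6], "delta_rot": [0, 0, 0]}, {"delta_pos": [-32, 0, 4.6], "delta_rot": [0, 0, 0]}, {"delta_pos": [-32, 0, 4.6], "delta_rot": [0, 0, 0]}, {"delta_pos": [-32, 0, 4.6], "delta_rot": [0, 0, 0]}, {"delta_pos": [-32, 0, 4.6], "delta_rot": [0, 0, 0]}]'

```text
t: 20.38
tool_pos: [0.5073, 0.0887, 0.1134]
orientation: [-1.283, -1.074, 1.087]
force: [1.1, -0.1, 0.6]
width: 0.0398
```

Request:
play_rows --deltas '[{"delta_pos": [-32, 0, 4.6], "delta_rot": [0, 0, 0]}, {"delta_pos": [-32, 0, 4.6], "delta_rot": [0, 0, 0]}, {"delta_pos": [-30, 15, 4.6], "delta_rot": [0, 0, 0]}, {"delta_pos": [-22, 22, 4], "delta_rot": [0, 0, 0]}, {"delta_pos": [0, 0, 0], "delta_rot": [0, 0, 0]}, {"delta_pos": [0, 0, 0], "delta_rot": [0, 0, 0]}, {"delta_pos": [0, 0, 0], "delta_rot": [0, 0, 0]}]'

```text
t: 20.97
tool_pos: [0.4713, -0.0209, 0.0779]
orientation: [-1.284, -1.075, 1.085]
force: [-0.0, 0.0, -0.5]
width: 0.0396
```

```bash
python3 - <<'E'
from h import *
f,st=look("wrist","w14")
plan([0.4731,-0.0201,0.001],1.397)
W=cloud(f);Z=W[...,2]
zt=st["tool_pos"][2]+.017
for b in blobs(abs(Z-zt)<.004,800):
    p=W[b[2]];print(b[0],b[1],np.median(p[:,2]),cv2.minEnclosingCircle((p[:,:2]*1000).astype(np.float32)))
E
```

```text
t 21.02 pos [ 0.4719 -0.0206  0.0784] th 1.398 q6 0.13 F [ 0.3  0.6 -0. ] w 0.0399
tool-frame total [ 0.9 77.4 -1.4] rv [-0.004  0.001 -0.003] rows 3
{'delta_pos': [0.3, 25.8, -0.5], 'delta_rot': [-0.001, 0.0, -0.001]}
{'delta_pos': [0.3, 25.8, -0.4], 'delta_rot': [-0.001, 0.0, -0.001]}
{'delta_pos': [0.2, 25.8, -0.4], 'delta_rot': [-0.001, 0.0, -0.001]}
7519 [321.51802101 331.0593164 ] 0.09436043545907798 ((463.62939453125, -20.039230346679688), 33.44420623779297)
```

View pics/w14.png

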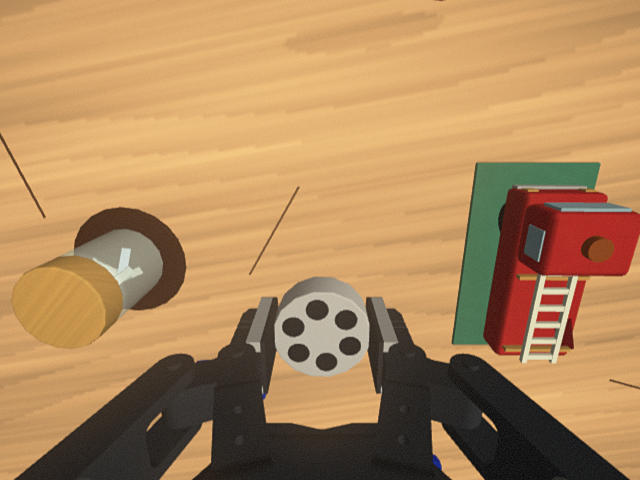

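Request:
play_rows --deltas '[{"delta_pos": [0.7, 25, -1.4], "delta_rot": [-0.004, 0, -0.003]}, {"delta_pos": [0, 30, 0], "delta_rot": [0, 0, 0]}, {"delta_pos": [0, 15, 0], "delta_rot": [0, 0, 0]}, {"delta_pos": [0, 5, 0], "delta_rot": [0, 0, 0]}, {"delta_pos": [0, 0, 0], "delta_rot": [0, 0, 0]}, {"delta_pos": [0, 0, 0], "delta_rot": [0, 0, 0]}, {"delta_pos": [0, 0, 0], "delta_rot": [0, 0, 0]}]'

```text
t: 21.6
tool_pos: [0.4742, -0.0204, 0.0047]
orientation: [-1.287, -1.083, 1.08]
force: [0.6, -0.2, 0.2]
width: 0.0394
```

```bash
python3 - <<'E'
from h import *
plan([0.4731,-0.0201,0.0005],1.397)
E
```

```text
t 21.6 pos [ 0.4742 -0.0204  0.0047] th 1.399 q6 0.13 F [ 0.6 -0.2  0.2] w 0.0394
tool-frame total [0.1 4.2 1.2] rv [0.002 0.002 0.   ] rows 1
{'delta_pos': [0.1, 4.2, 1.2], 'delta_rot': [0.002, 0.002, 0.0]}
```

Request:
play_rows --deltas '[{"delta_pos": [0.1, 3, 1.2], "delta_rot": [0, 0, 0]}, {"delta_pos": [0, 1.5, 0], "delta_rot": [0, 0, 0]}, {"delta_pos": [0, 0, 0], "delta_rot": [0, 0, 0]}, {"delta_pos": [0, 0, 0], "delta_rot": [0, 0, 0]}]'

```text
t: 21.93
tool_pos: [0.4725, -0.0203, 0.0001]
orientation: [-1.287, -1.083, 1.08]
force: [-3.1, -0.1, 9.6]
width: 0.0397
```

Request:
play_rows --deltas '[{"delta_pos": [0, 0, 0], "delta_rot": [0, 0, 0]}, {"delta_pos": [0, 0, 0], "delta_rot": [0, 0, 0]}, {"delta_pos": [0, 0, 0], "delta_rot": [0, 0, 0]}, {"delta_pos": [0, 0, 0], "delta_rot": [0, 0, 0]}, {"delta_pos": [0, -20, 0], "delta_rot": [0, 0, 0]}, {"delta_pos": [0, -35, 0], "delta_rot": [0, 0, 0]}, {"delta_pos": [0, -35, 0], "delta_rot": [0, 0, 0]}, {"delta_pos": [0, -35, 0], "delta_rot": [0, 0, 0]}]' --jaw 0.6

```text
t: 22.6
tool_pos: [0.4712, -0.0204, 0.1252]
orientation: [-1.285, -1.08, 1.081]
force: [0.9, 0.4, -0.1]
width: 0.0682
```

Request:
play_rows --deltas '[{"delta_pos": [0, -15, 0], "delta_rot": [0, 0, 0]}, {"delta_pos": [0, 0, 0], "delta_rot": [0, 0, 0]}, {"delta_pos": [0, 0, 0], "delta_rot": [0, 0, 0]}, {"delta_pos": [0, 0, 0], "delta_rot": [0, 0, 0]}]'

```text
t: 22.93
tool_pos: [0.4712, -0.0204, 0.1381]
orientation: [-1.285, -1.08, 1.081]
force: [-0.1, -0.0, -0.7]
width: 0.0683
```

```bash
python3 - <<'E'
from h import *
f,st=look("wrist","w15");hub(f,(0.4737,-0.020))
plan([0.5646,-0.3396,0.13],1.397)
E
```

```text
hub 2075 [322. 238.] ztop 0.0173 ((473.4250183105469, -20.924846649169922), 20.940935134887695) rect ((473.57879638671875, -20.743072509765625), (40.26279830932617, 41.31607437133789), 78.7628173828125)
t 22.98 pos [ 0.471  -0.0204  0.1378] th 1.398 q6 0.13 F [ 0.3  1.2 -0.9] w 0.0683
tool-frame total [-298.4    7.5 -147.1] rv [-0.002  0.001 -0.   ] rows 9
{'delta_pos': [-33.2, 0.8, -16.3], 'delta_rot': [-0.0, 0.0, -0.0]}
{'delta_pos': [-33.1, 0.8, -16.4], 'delta_rot': [-0.0, 0.0, -0.0]}
{'delta_pos': [-33.1, 0.8, -16.4], 'delta_rot': [-0.0, 0.0, -0.0]}
{'delta_pos': [-33.1, 0.8, -16.4], 'delta_rot': [-0.0, 0.0, -0.0]}
{'delta_pos': [-33.1, 0.8, -16.4], 'delta_rot': [-0.0, 0.0, -0.0]}
{'delta_pos': [-33.1, 0.9, -16.4], 'delta_rot': [-0.0, 0.0, -0.0]}
{'delta_pos': [-33.1, 0.9, -16.4], 'delta_rot': [-0.0, 0.0, -0.0]}
{'delta_pos': [-33.1, 0.9, -16.4], 'delta_rot': [-0.0, 0.0, -0.0]}
{'delta_pos': [-33.1, 0.9, -16.4], 'delta_rot': [-0.0, 0.0, -0.0]}
```

View pics/w15.png

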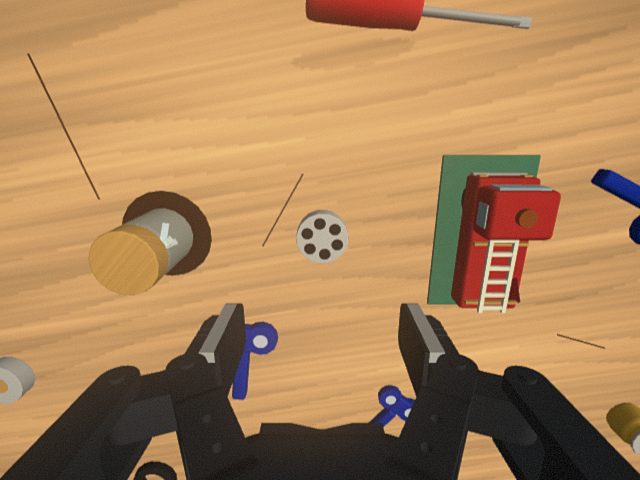

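Request:
play_rows --deltas '[{"delta_pos": [-20, 0, -10], "delta_rot": [0, 0, 0]}, {"delta_pos": [-33, 0, -16.3], "delta_rot": [0, 0, 0]}, {"delta_pos": [-35, 0, -17.2], "delta_rot": [0, 0, 0]}, {"delta_pos": [-35, 0, -17.2], "delta_rot": [0, 0, 0]}, {"delta_pos": [-35, 0, -17.2], "delta_rot": [0, 0, 0]}, {"delta_pos": [-35, 0, -17.2], "delta_rot": [0, 0, 0]}, {"delta_pos": [-35, 0, -17.2], "delta_rot": [0, 0, 0]}, {"delta_pos": [-35, 0, -17.2], "delta_rot": [0, 0, 0]}]'

```text
t: 23.65
tool_pos: [0.5537, -0.3034, 0.137]
orientation: [-1.283, -1.08, 1.081]
force: [1.6, -0.5, 0.4]
width: 0.0682
```

Request:
play_rows --deltas '[{"delta_pos": [-25, 0, -12], "delta_rot": [0, 0, 0]}, {"delta_pos": [-10, 8, -5], "delta_rot": [0, 0, 0]}, {"delta_pos": [0, 0, 0], "delta_rot": [0, 0, 0]}, {"delta_pos": [0, 0, 0], "delta_rot": [0, 0, 0]}, {"delta_pos": [0, 0, 0], "delta_rot": [0, 0, 0]}, {"delta_pos": [0, 0, 0], "delta_rot": [0, 0, 0]}]'

```text
t: 24.15
tool_pos: [0.5647, -0.3377, 0.1309]
orientation: [-1.284, -1.082, 1.082]
force: [0.2, -0.4, 0.9]
width: 0.0685
```

```bash
python3 - <<'E'
from h import *
f,st=look("wrist","w16");hub(f,(0.5646,-0.3396))
plan([0.5646,-0.3396,0.03],1.397)
E
```

```text
hub 2205 [318. 236.] ztop 0.0172 ((562.4750366210938, -340.4947204589844), 20.88138198852539) rect ((562.3611450195312, -340.4549255371094), (40.490875244140625, 40.66432571411133), 80.69774627685547)
t 24.2 pos [ 0.5649 -0.3378  0.1312] th 1.399 q6 -0.37 F [-0.4 -0.2 -0. ] w 0.0684
tool-frame total [-1.900e+00  1.012e+02 -1.000e-01] rv [-0.     0.002  0.   ] rows 3
{'delta_pos': [-0.6, 33.7, -0.0], 'delta_rot': [-0.0, 0.001, 0.0]}
{'delta_pos': [-0.6, 33.7, -0.0], 'delta_rot': [-0.0, 0.001, 0.0]}
{'delta_pos': [-0.6, 33.7, -0.0], 'delta_rot': [-0.0, 0.001, 0.0]}
```

View pics/w16.png

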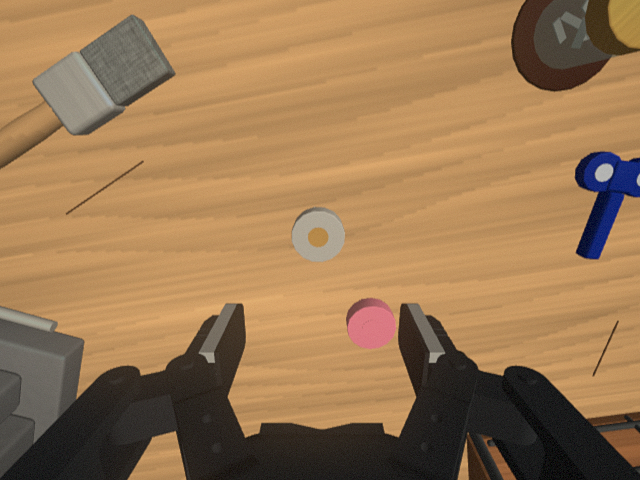

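Request:
play_rows --deltas '[{"delta_pos": [-1.6, 20, 1], "delta_rot": [0, 0.002, 0]}, {"delta_pos": [-1.5, 35, 1], "delta_rot": [0, 0, 0]}, {"delta_pos": [0, 30, 0], "delta_rot": [0, 0, 0]}, {"delta_pos": [0, 15, 0], "delta_rot": [0, 0, 0]}, {"delta_pos": [0, 0, 0], "delta_rot": [0, 0, 0]}, {"delta_pos": [0, 0, 0], "delta_rot": [0, 0, 0]}, {"delta_pos": [0, 0, 0], "delta_rot": [0, 0, 0]}]'

```text
t: 24.78
tool_pos: [0.5634, -0.3418, 0.0327]
orientation: [-1.289, -1.081, 1.08]
force: [-0.2, -1.5, 1.0]
width: 0.0679
```

```bash
python3 - <<'E'
from h import *
f,st=look("wrist","w17");hub(f,(0.5624,-0.3405))
plan([0.5624,-0.3405,0.0005],1.397)
E
```

```text
hub 4954 [324. 293.] ztop 0.0171 ((562.4786376953125, -341.0828552246094), 21.330490112304688) rect ((562.4005737304688, -340.750244140625), (41.12087631225586, 41.39747619628906), 32.28205871582031)
t 24.83 pos [ 0.5636 -0.3421  0.033 ] th 1.397 q6 -0.37 F [-0.4 -0.1  0.1] w 0.0686
tool-frame total [ 1.4 32.5  1.5] rv [ 0.003 -0.    -0.001] rows 1
{'delta_pos': [1.4, 32.5, 1.5], 'delta_rot': [0.003, -0.0, -0.001]}
```

Request:
play_rows --deltas '[{"delta_pos": [1.1, 15, 1.3], "delta_rot": [0.003, 0, 0]}, {"delta_pos": [0, 12, 0], "delta_rot": [0, 0, 0]}, {"delta_pos": [0, 4, 0], "delta_rot": [0, 0, 0]}, {"delta_pos": [0, 1.2, 0], "delta_rot": [0, 0, 0]}, {"delta_pos": [0, 0, 0], "delta_rot": [0, 0, 0]}, {"delta_pos": [0, 0, 0], "delta_rot": [0, 0, 0]}]'

```text
t: 25.33
tool_pos: [0.5619, -0.3409, -0.0001]
orientation: [-1.286, -1.078, 1.08]
force: [-0.6, -0.4, 0.3]
width: 0.0681
```

Request:
play_rows --deltas '[{"delta_pos": [0, 0, 0], "delta_rot": [0, 0, 0]}, {"delta_pos": [0, 0, 0], "delta_rot": [0, 0, 0]}, {"delta_pos": [0, 0, 0], "delta_rot": [0, 0, 0]}, {"delta_pos": [0, 0, 0], "delta_rot": [0, 0, 0]}, {"delta_pos": [0, 0, 0], "delta_rot": [0, 0, 0]}, {"delta_pos": [0, 0, 0], "delta_rot": [0, 0, 0]}]' --jaw -1

```text
t: 25.83
tool_pos: [0.5617, -0.3408, -0.0002]
orientation: [-1.286, -1.078, 1.08]
force: [-1.1, 0.5, 6.0]
width: 0.0397
```

Request:
play_rows --deltas '[{"delta_pos": [0, -15, 0], "delta_rot": [0, 0, 0]}, {"delta_pos": [0, -30, 0], "delta_rot": [0, 0, 0]}, {"delta_pos": [0, -35, 0], "delta_rot": [0, 0, 0]}, {"delta_pos": [0, -35, 0], "delta_rot": [0, 0, 0]}, {"delta_pos": [0, 0, 0], "delta_rot": [0, 0, 0]}, {"delta_pos": [0, 0, 0], "delta_rot": [0, 0, 0]}]'

```text
t: 26.33
tool_pos: [0.5629, -0.3414, 0.1163]
orientation: [-1.289, -1.08, 1.08]
force: [-0.7, 0.0, -1.9]
width: 0.0397
```

```bash
python3 - <<'E'
from h import *
plan([0.473,-0.0205,0.07],1.397,n=10)
E
```

```text
t 26.33 pos [ 0.5629 -0.3414  0.1163] th 1.396 q6 -0.37 F [-0.7  0.  -1.9] w 0.0397
tool-frame total [300.4  45.7 144.4] rv [ 0.001 -0.001 -0.002] rows 10
{'delta_pos': [30.0, 4.6, 14.4], 'delta_rot': [0.0, -0.0, -0.0]}
{'delta_pos': [30.0, 4.6, 14.4], 'delta_rot': [0.0, -0.0, -0.0]}
{'delta_pos': [30.0, 4.6, 14.4], 'delta_rot': [0.0, -0.0, -0.0]}
{'delta_pos': [30.0, 4.6, 14.4], 'delta_rot': [0.0, -0.0, -0.0]}
{'delta_pos': [30.0, 4.6, 14.4], 'delta_rot': [0.0, -0.0, -0.0]}
{'delta_pos': [30.0, 4.6, 14.4], 'delta_rot': [0.0, -0.0, -0.0]}
{'delta_pos': [30.0, 4.6, 14.4], 'delta_rot': [0.0, -0.0, -0.0]}
{'delta_pos': [30.0, 4.6, 14.4], 'delta_rot': [0.0, -0.0, -0.0]}
{'delta_pos': [30.0, 4.6, 14.4], 'delta_rot': [0.0, -0.0, -0.0]}
{'delta_pos': [30.0, 4.6, 14.4], 'delta_rot': [0.0, -0.0, -0.0]}
```

Request:
play_rows --deltas '[{"delta_pos": [20, 0, 9.6], "delta_rot": [0, 0, 0]}, {"delta_pos": [32, 0, 15.4], "delta_rot": [0, 0, 0]}, {"delta_pos": [35, 0, 16.8], "delta_rot": [0, 0, 0]}, {"delta_pos": [35, 0, 16.8], "delta_rot": [0, 0, 0]}, {"delta_pos": [35, 0, 16.8], "delta_rot": [0, 0, 0]}, {"delta_pos": [35, 0, 16.8], "delta_rot": [0, 0, 0]}, {"delta_pos": [35, 0, 16.8], "delta_rot": [0, 0, 0]}, {"delta_pos": [35, 0, 16.8], "delta_rot": [0, 0, 0]}]'

```text
t: 27.0
tool_pos: [0.4814, -0.0591, 0.1128]
orientation: [-1.283, -1.076, 1.081]
force: [0.4, 0.3, -0.9]
width: 0.0394
```

Request:
play_rows --deltas '[{"delta_pos": [28, 15, 13.6], "delta_rot": [0, 0, 0]}, {"delta_pos": [10, 25, 5], "delta_rot": [0, 0, 0]}, {"delta_pos": [0, 6, 0], "delta_rot": [0, 0, 0]}, {"delta_pos": [0, 0, 0], "delta_rot": [0, 0, 0]}, {"delta_pos": [0, 0, 0], "delta_rot": [0, 0, 0]}, {"delta_pos": [0, 0, 0], "delta_rot": [0, 0, 0]}]'

```text
t: 27.5
tool_pos: [0.4722, -0.0209, 0.0686]
orientation: [-1.285, -1.077, 1.08]
force: [0.0, -1.0, -1.9]
width: 0.04
```

```bash
python3 - <<'E'
from h import *
f,st=look("wrist","w18");hub(f,(0.4735,-0.0206))
plan([0.4726,-0.0205,0.017],1.397)
E
```

```text
hub 2420 [323. 261.] ztop 0.0172 ((472.9117126464844, -20.962799072265625), 20.782907485961914) rect ((467.4380187988281, -19.693927764892578), (41.052696228027344, 29.774147033691406), 77.96098327636719)
t 27.55 pos [ 0.4723 -0.021   0.0688] th 1.395 q6 0.13 F [ 0.  -0.4 -1.9] w 0.0399
tool-frame total [ 0.5 51.8 -0.3] rv [-0.002 -0.002  0.   ] rows 2
{'delta_pos': [0.3, 25.9, -0.2], 'delta_rot': [-0.001, -0.001, 0.0]}
{'delta_pos': [0.3, 25.9, -0.1], 'delta_rot': [-0.001, -0.001, 0.0]}
```

View pics/w18.png

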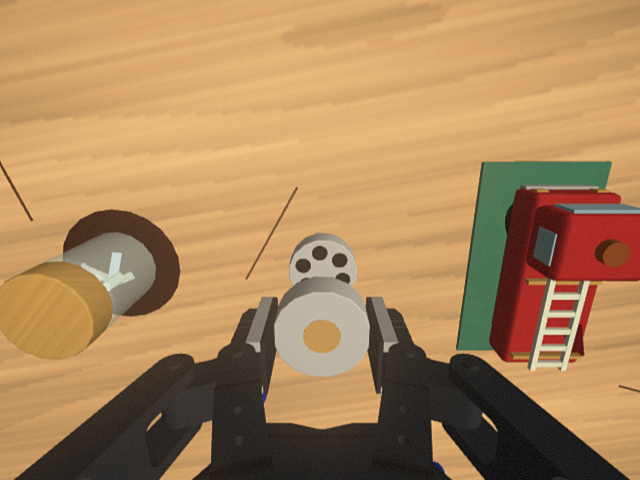

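Request:
play_rows --deltas '[{"delta_pos": [0.4, 20, -0.2], "delta_rot": [-0.002, -0.002, 0]}, {"delta_pos": [0, 18, 0], "delta_rot": [0, 0, 0]}, {"delta_pos": [0, 8, 0], "delta_rot": [0, 0, 0]}, {"delta_pos": [0, 3.5, 0], "delta_rot": [0, 0, 0]}, {"delta_pos": [0, 0, 0], "delta_rot": [0, 0, 0]}, {"delta_pos": [0, 0, 0], "delta_rot": [0, 0, 0]}, {"delta_pos": [0, 0, 0], "delta_rot": [0, 0, 0]}]'

```text
t: 28.13
tool_pos: [0.4724, -0.0198, 0.0196]
orientation: [-1.286, -1.081, 1.08]
force: [0.7, -0.4, -0.9]
width: 0.0399
```

```bash
python3 - <<'E'
from h import *
plan([0.4725,-0.0206,0.0158],1.397)
E
```

```text
t 28.13 pos [ 0.4724 -0.0198  0.0196] th 1.398 q6 0.13 F [ 0.7 -0.4 -0.9] w 0.0399
tool-frame total [-0.8  3.8 -0.3] rv [0.    0.001 0.   ] rows 1
{'delta_pos': [-0.8, 3.8, -0.3], 'delta_rot': [0.0, 0.001, 0.0]}
```

Request:
play_rows --deltas '[{"delta_pos": [-0.7, 2, -0.2], "delta_rot": [0, 0, 0]}, {"delta_pos": [0, 1.5, 0], "delta_rot": [0, 0, 0]}, {"delta_pos": [0, 0, 0], "delta_rot": [0, 0, 0]}, {"delta_pos": [0, 0, 0], "delta_rot": [0, 0, 0]}]'

```text
t: 28.47
tool_pos: [0.4723, -0.0205, 0.0158]
orientation: [-1.286, -1.081, 1.081]
force: [-0.1, -1.2, 6.0]
width: 0.0397
```

Contact. Release and lift.

Request:
play_rows --deltas '[{"delta_pos": [0, 0, 0], "delta_rot": [0, 0, 0]}, {"delta_pos": [0, 0, 0], "delta_rot": [0, 0, 0]}, {"delta_pos": [0, 0, 0], "delta_rot": [0, 0, 0]}, {"delta_pos": [0, 0, 0], "delta_rot": [0, 0, 0]}, {"delta_pos": [0, -20, 0], "delta_rot": [0, 0, 0]}, {"delta_pos": [0, -35, 0], "delta_rot": [0, 0, 0]}, {"delta_pos": [0, -35, 0], "delta_rot": [0, 0, 0]}, {"delta_pos": [0, -35, 0], "delta_rot": [0, 0, 0]}]' --jaw 0.6

```text
t: 29.13
tool_pos: [0.4712, -0.0204, 0.1414]
orientation: [-1.284, -1.079, 1.082]
force: [0.9, -0.2, 0.1]
width: 0.0683
```

Request:
play_rows --deltas '[{"delta_pos": [0, -10, 0], "delta_rot": [0, 0, 0]}, {"delta_pos": [0, 0, 0], "delta_rot": [0, 0, 0]}, {"delta_pos": [0, 0, 0], "delta_rot": [0, 0, 0]}, {"delta_pos": [0, 0, 0], "delta_rot": [0, 0, 0]}]'

```text
t: 29.47
tool_pos: [0.4711, -0.0204, 0.1491]
orientation: [-1.284, -1.079, 1.082]
force: [0.1, -0.7, -0.2]
width: 0.0683
```

```bash
python3 - <<'E'
from h import *
f,st=look("wrist","w19");hub(f,(0.4735,-0.0206),.026,.04)
T=dict(np.load("pics/top0.npz"))
h=hsv(T);H,s,V=[h[...,i].astype(int) for i in range(3)]
for b in blobs((H>110)&(H<130)&(s>120)&(V>40),100):
    if 150<b[1][1]<270:
        ys,xs=np.nonzero(b[2]);p=np.array([onplane(T,x,y,.01)[:2]*1000 for x,y in zip(xs,ys)],np.float32);print(b[1],cv2.minAreaRect(p),p.mean(0))
E
```

```text
hub 2153 [322. 239.] ztop 0.0332 ((472.9698181152344, -21.26740074157715), 21.059412002563477) rect ((472.9602966308594, -21.184946060180664), (40.19519805908203, 41.43739318847656), 80.38648223876953)
[319.83139535 177.6744186 ] ((672.483154296875, 10.464920043945312), (44.076927185058594, 60.777496337890625), 45.126129150390625) [666.18085   15.816195]
[373.58       218.10666667] ((578.8901977539062, -106.14378356933594), (82.70526123046875, 56.16058349609375), 4.39538049697876) [ 571.43066 -111.53961]
[221.16878981 248.82165605] ((497.7652893066406, 233.98541259765625), (83.54442596435547, 56.464839935302734), 76.39492797851562) [494.09897 242.7921 ]
```

View pics/w19.png

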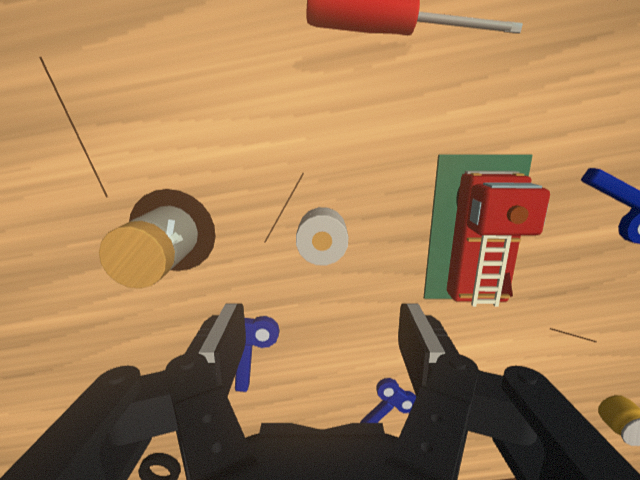

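```bash
python3 - <<'E'
from h import *
plan([0.665,0.010,0.13],0.785,n=8)
E
```

```text
t 29.52 pos [ 0.471  -0.0204  0.1489] th 1.398 q6 0.13 F [-0.9  0.6 -0.2] w 0.0683
tool-frame total [  63.3   18.2 -186. ] rv [-0.003  0.613 -0.001] rows 8
{'delta_pos': [7.9, 2.3, -23.3], 'delta_rot': [-0.0, 0.077, -0.0]}
{'delta_pos': [9.7, 2.3, -22.6], 'delta_rot': [-0.0, 0.077, -0.0]}
{'delta_pos': [11.4, 2.3, -21.8], 'delta_rot': [-0.0, 0.077, -0.0]}
{'delta_pos': [13.0, 2.3, -20.8], 'delta_rot': [-0.0, 0.077, -0.0]}
{'delta_pos': [14.6, 2.3, -19.8], 'delta_rot': [-0.0, 0.077, -0.0]}
{'delta_pos': [16.0, 2.3, -18.6], 'delta_rot': [-0.0, 0.077, -0.0]}
{'delta_pos': [17.4, 2.3, -17.3], 'delta_rot': [-0.0, 0.077, -0.0]}
{'delta_pos': [18.7, 2.4, -15.9], 'delta_rot': [-0.0, 0.077, -0.0]}
```

Request:
play_rows --deltas '[{"delta_pos": [7.9, 2.3, -23.3], "delta_rot": [0, 0.077, 0]}, {"delta_pos": [9.7, 2.3, -22.6], "delta_rot": [0, 0.077, 0]}, {"delta_pos": [11.4, 2.3, -21.8], "delta_rot": [0, 0.077, 0]}, {"delta_pos": [13.0, 2.3, -20.8], "delta_rot": [0, 0.077, 0]}, {"delta_pos": [14.6, 2.3, -19.8], "delta_rot": [0, 0.077, 0]}, {"delta_pos": [16.0, 2.3, -18.6], "delta_rot": [0, 0.077, 0]}, {"delta_pos": [17.4, 2.3, -17.3], "delta_rot": [0, 0.077, 0]}, {"delta_pos": [18.7, 2.4, -15.9], "delta_rot": [0, 0.077, 0]}]'

```text
t: 30.18
tool_pos: [0.6663, 0.01, 0.1293]
orientation: [-1.482, -0.605, 0.611]
force: [0.7, 0.7, -0.4]
width: 0.0685
```

Request:
play_rows --deltas '[{"delta_pos": [0, 0, 0], "delta_rot": [0, 0, 0]}, {"delta_pos": [0, 0, 0], "delta_rot": [0, 0, 0]}, {"delta_pos": [0, 0, 0], "delta_rot": [0, 0, 0]}, {"delta_pos": [0, 0, 0], "delta_rot": [0, 0, 0]}]' --jaw 0

```text
t: 30.52
tool_pos: [0.6648, 0.0096, 0.131]
orientation: [-1.482, -0.61, 0.614]
force: [-0.1, -0.5, 0.9]
width: 0.043
```

```bash
cat >> h.py <<'E'
def key(f,near,r=.05):
    h=hsv(f);H,s,V=[h[...,i].astype(int) for i in range(3)];W=cloud(f);Z=W[...,2]
    for b in blobs((Z>.0075)&(Z<.0135)&(np.hypot(W[...,0]-near[0],W[...,1]-near[1])<r),150):
        P=(W[b[2]][:,:2]*1000).astype(np.float32);q=cv2.minAreaRect(P);c=np.array(q[0]);m=P.mean(0)
        bx=cv2.boxPoints(q);e=[bx[1]-bx[0],bx[2]-bx[1]];l=max(e,key=np.linalg.norm);l=l/np.linalg.norm(l)
        if l@(c-m)<0:l=-l
        n=np.array([-l[1],l[0]]);a=(P-c)@l;d=(P-c)@n
        st=P[a>0];vx,vy,x0,y0=cv2.fitLine(st,cv2.DIST_HUBER,0,.01,.01).ravel();sy=np.arctan2(vy,vx)
        if np.cos(sy)*l[0]+np.sin(sy)*l[1]<0: sy+=np.pi
        ctr=(np.array([x0,y0]));u=np.array([np.cos(sy),np.sin(sy)]);al=(P-ctr)@u
        ends=ctr+u*np.percentile(al,0.3),ctr+u*np.percentile(al,99.7)
        print("key",b[0],b[1].round(),"zmed",np.median(W[b[2]][:,2]).round(4),"rect",np.round(q[0],1),np.round(q[1],1),"stem yaw",round(sy,3),"rect yaw",round(np.arctan2(l[1],l[0]),3),"axis mid",((ends[0]+ends[1])/2).round(1),"len",np.linalg.norm(ends[1]-ends[0]).round(1))
E
python3 - <<'E'
from h import *
f,st=look("wrist","w20");key(f,(0.670,0.012))
plan([0.68,0.002,0.03],0.785)
E
```

```text
key 2024 [328. 227.] zmed 0.0101 rect [671.6  16.4] [45.9 64.3] stem yaw -0.888 rect yaw -0.468 axis mid [670.4   9.4] len 62.1
t 30.57 pos [0.665  0.0096 0.1314] th 0.783 q6 0.8 F [-0.9 -0.7  0.4] w 0.0426
tool-frame total [  5.4 101.4 -16.2] rv [-0.002 -0.002 -0.001] rows 3
{'delta_pos': [1.8, 33.8, -5.4], 'delta_rot': [-0.001, -0.001, -0.0]}
{'delta_pos': [1.8, 33.8, -5.4], 'delta_rot': [-0.001, -0.001, -0.0]}
{'delta_pos': [1.8, 33.8, -5.4], 'delta_rot': [-0.001, -0.001, -0.0]}
```

View pics/w20.png

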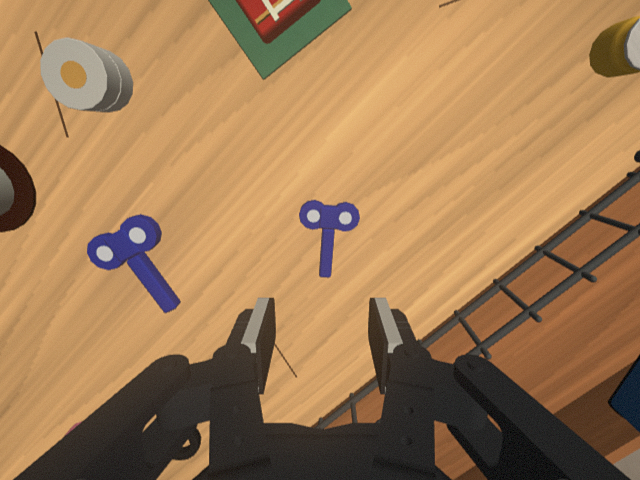

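```bash
python3 - <<'E'
import re
s=open('h.py').read()
s=s.replace("st=P[a>0];vx","st=P[a>5];vx").replace("sy=np.arctan2(vy,vx)\n","sy=np.arctan2(vy,vx)\n        for _ in range(4):\n            u=np.array([vx,vy]);u=u if u@l>0 else -u;al=(P-[x0,y0])@u;st=P[al>al.max()-33];vx,vy,x0,y0=cv2.fitLine(st,cv2.DIST_HUBER,0,.01,.01).ravel();sy=np.arctan2(vy,vx)\n",1)
open('h.py','w').write(s)
E
python3 - <<'E'
from h import *
f=dict(np.load("pics/w20.npz"));key(f,(0.670,0.012))
T=dict(np.load("pics/top0.npz"));W=cloud(T)
for lo in(.02,.04,.06,.08):
    m=(W[...,2]>lo)&(W[...,0]>.6)&(abs(W[...,1])<.25)
    p=W[m];i=np.argmin(np.hypot(p[:,0]-.677,p[:,1]-.002));print(lo,p[i].round(3),p[:,2].max().round(3))
E
```

```text
key 2024 [328. 227.] zmed 0.0101 rect [671.6  16.4] [45.9 64.3] stem yaw -0.855 rect yaw -0.468 axis mid [670.1   8.9] len 61.7
0.02 [ 0.792 -0.001  0.062] 0.185
0.04 [ 0.792 -0.001  0.062] 0.185
0.06 [ 0.792 -0.001  0.062] 0.185
0.08 [ 0.838 -0.048  0.115] 0.185
```

```bash
python3 - <<'E'
from h import *
plan([0.6772,0.0008,0.03],0.716)
E
```

```text
t 30.57 pos [0.665  0.0096 0.1314] th 0.783 q6 0.8 F [-0.9 -0.7  0.4] w 0.0426
tool-frame total [  2.6 101.4 -15. ] rv [-0.001  0.067 -0.001] rows 3
{'delta_pos': [0.9, 33.8, -5.0], 'delta_rot': [-0.0, 0.022, -0.0]}
{'delta_pos': [1.0, 33.8, -5.0], 'delta_rot': [-0.0, 0.022, -0.0]}
{'delta_pos': [1.1, 33.8, -4.9], 'delta_rot': [-0.0, 0.022, -0.0]}
```

Request:
play_rows --deltas '[{"delta_pos": [0.9, 20, -5], "delta_rot": [0, 0.022, 0]}, {"delta_pos": [1, 35, -5], "delta_rot": [0, 0.022, 0]}, {"delta_pos": [1.1, 30, -5], "delta_rot": [0, 0.023, 0]}, {"delta_pos": [0, 15, 0], "delta_rot": [0, 0, 0]}, {"delta_pos": [0, 0, 0], "delta_rot": [0, 0, 0]}, {"delta_pos": [0, 0, 0], "delta_rot": [0, 0, 0]}, {"delta_pos": [0, 0, 0], "delta_rot": [0, 0, 0]}]'

```text
t: 31.15
tool_pos: [0.679, 0.001, 0.0333]
orientation: [-1.497, -0.56, 0.559]
force: [-0.2, 0.1, 0.0]
width: 0.0427
```

```bash
python3 - <<'E'
from h import *
f,st=look("wrist","w21");key(f,(0.670,0.009))
plan([0.6772,0.0008,0.003],0.716)
E
```

```text
key 4770 [321. 248.] zmed 0.01 rect [671.8  16.2] [45.7 65.1] stem yaw -0.857 rect yaw -0.477 axis mid [670.2   9. ] len 61.9
t 31.2 pos [0.6794 0.001  0.0337] th 0.715 q6 0.86 F [ 1.   0.2 -0.1] w 0.0426
tool-frame total [-1.8 30.7  1.3] rv [ 0.001 -0.001  0.002] rows 1
{'delta_pos': [-1.8, 30.7, 1.3], 'delta_rot': [0.001, -0.001, 0.002]}
```

View pics/w21.png

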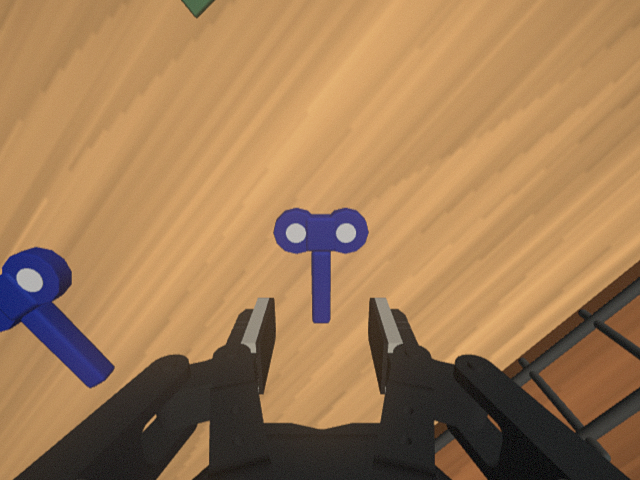

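Request:
play_rows --deltas '[{"delta_pos": [-1.2, 15, 1.2], "delta_rot": [0, 0, 0]}, {"delta_pos": [0, 10, 0], "delta_rot": [0, 0, 0]}, {"delta_pos": [0, 4, 0], "delta_rot": [0, 0, 0]}, {"delta_pos": [0, 0, 0], "delta_rot": [0, 0, 0]}, {"delta_pos": [0, 0, 0], "delta_rot": [0, 0, 0]}]'

```text
t: 31.62
tool_pos: [0.6768, 0.0012, 0.0028]
orientation: [-1.497, -0.559, 0.56]
force: [0.8, 0.3, -0.0]
width: 0.0428
```

Request:
play_rows --deltas '[{"delta_pos": [0, 0, 0], "delta_rot": [0, 0, 0]}, {"delta_pos": [0, 0, 0], "delta_rot": [0, 0, 0]}, {"delta_pos": [0, 0, 0], "delta_rot": [0, 0, 0]}, {"delta_pos": [0, 0, 0], "delta_rot": [0, 0, 0]}, {"delta_pos": [0, 0, 0], "delta_rot": [0, 0, 0]}, {"delta_pos": [0, 0, 0], "delta_rot": [0, 0, 0]}]' --jaw -1

```text
t: 32.12
tool_pos: [0.6772, 0.0012, 0.0032]
orientation: [-1.497, -0.56, 0.559]
force: [-0.3, -0.1, 5.6]
width: 0.0077
```

Request:
play_rows --deltas '[{"delta_pos": [0, -10, 0], "delta_rot": [0, 0, 0]}, {"delta_pos": [0, -25, 0], "delta_rot": [0, 0, 0]}, {"delta_pos": [0, -25, 0], "delta_rot": [0, 0, 0]}, {"delta_pos": [0, 0, 0], "delta_rot": [0, 0, 0]}, {"delta_pos": [0, 0, 0], "delta_rot": [0, 0, 0]}]'

```text
t: 32.53
tool_pos: [0.6779, 0.0011, 0.0646]
orientation: [-1.498, -0.561, 0.558]
force: [-0.0, 0.1, -0.7]
width: 0.0074
```

```bash
python3 - <<'E'
from h import *
f,st=look("wrist","w22")
u=np.array([np.cos(-.1737),np.sin(-.1737)]);o=np.array([496.4,108.9])+112*u;print("key target",o)
plan(list((o+10*u)/1000)+[0.03],1.397)
E
```

```text
key target [606.7146293   89.54328121]
t 32.58 pos [0.677  0.0011 0.0632] th 0.715 q6 0.86 F [0.4 0.3 0.3] w 0.0079
tool-frame total [ 11.2  33.2 105. ] rv [-0.    -0.682  0.   ] rows 6
{'delta_pos': [1.9, 5.5, 17.5], 'delta_rot': [-0.0, -0.114, 0.0]}
{'delta_pos': [3.8, 5.5, 17.2], 'delta_rot': [-0.0, -0.114, 0.0]}
{'delta_pos': [5.8, 5.5, 16.6], 'delta_rot': [-0.0, -0.114, 0.0]}
{'delta_pos': [7.6, 5.5, 15.9], 'delta_rot': [-0.0, -0.114, 0.0]}
{'delta_pos': [9.4, 5.5, 14.9], 'delta_rot': [-0.0, -0.114, 0.0]}
{'delta_pos': [11.0, 5.5, 13.7], 'delta_rot': [-0.0, -0.114, 0.0]}
```

View pics/w22.png

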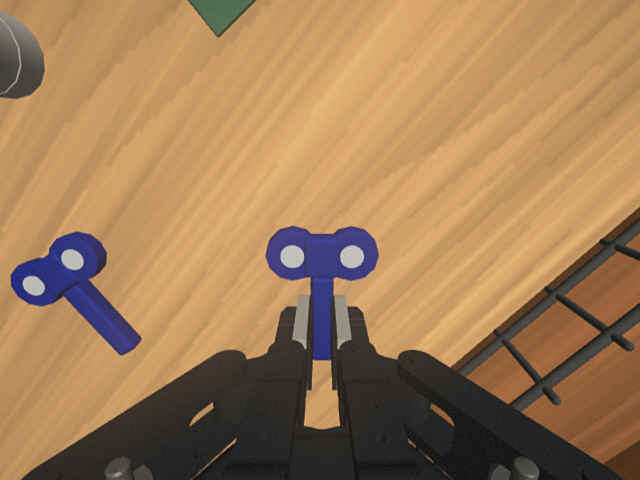

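Request:
play_rows --deltas '[{"delta_pos": [1.9, 0, 17.5], "delta_rot": [0, -0.114, 0]}, {"delta_pos": [3.8, 0, 17.2], "delta_rot": [0, -0.114, 0]}, {"delta_pos": [5.8, 0, 16.6], "delta_rot": [0, -0.114, 0]}, {"delta_pos": [7.6, 5, 15.9], "delta_rot": [0, -0.114, 0]}, {"delta_pos": [9.4, 15, 14.9], "delta_rot": [0, -0.114, 0]}, {"delta_pos": [11.0, 10, 13.7], "delta_rot": [0, -0.114, 0]}, {"delta_pos": [0, 0, 0], "delta_rot": [0, 0, 0]}, {"delta_pos": [0, 0, 0], "delta_rot": [0, 0, 0]}]'

```text
t: 33.25
tool_pos: [0.6148, 0.0882, 0.0312]
orientation: [-1.283, -1.078, 1.084]
force: [0.3, 1.1, -0.8]
width: 0.0074
```

Request:
play_rows --deltas '[{"delta_pos": [0, 0, 0], "delta_rot": [0, 0, 0]}, {"delta_pos": [0, 0, 0], "delta_rot": [0, 0, 0]}]'

```text
t: 33.42
tool_pos: [0.617, 0.0872, 0.0328]
orientation: [-1.286, -1.08, 1.08]
force: [0.3, -0.7, -0.1]
width: 0.0076
```

```bash
python3 - <<'E'
from h import *
f,st=look("wrist","w23")
plan([.6166,.0878,.0035],1.397)
E
```

```text
t 33.47 pos [0.617  0.0871 0.0328] th 1.397 q6 0.31 F [-0.4 -0.2  0.2] w 0.0075
tool-frame total [ 0.6 29.3  0.5] rv [-0. -0.  0.] rows 1
{'delta_pos': [0.6, 29.3, 0.5], 'delta_rot': [-0.0, -0.0, 0.0]}
```

View pics/w23.png

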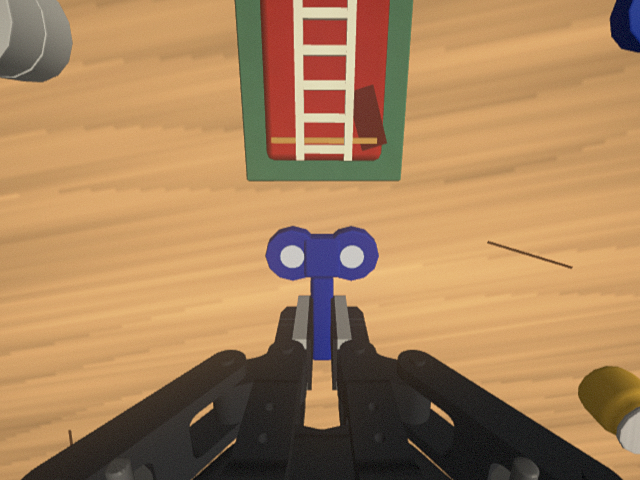

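Request:
play_rows --deltas '[{"delta_pos": [0.6, 15, 0.5], "delta_rot": [0, 0, 0]}, {"delta_pos": [0, 10, 0], "delta_rot": [0, 0, 0]}, {"delta_pos": [0, 3, 0], "delta_rot": [0, 0, 0]}, {"delta_pos": [0, 0, 0], "delta_rot": [0, 0, 0]}, {"delta_pos": [0, 0, 0], "delta_rot": [0, 0, 0]}, {"delta_pos": [0, 0, 0], "delta_rot": [0, 0, 0]}]'

```text
t: 33.97
tool_pos: [0.6161, 0.0883, 0.0048]
orientation: [-1.285, -1.081, 1.082]
force: [0.9, -0.4, 0.3]
width: 0.0075
```

```bash
python3 - <<'E'
from h import *
plan([.6166,.0878,.0032],1.397)
E
```

```text
t 33.97 pos [0.6161 0.0883 0.0048] th 1.399 q6 0.31 F [ 0.9 -0.4  0.3] w 0.0075
tool-frame total [-0.4  1.6 -0.5] rv [-0.001  0.002  0.   ] rows 1
{'delta_pos': [-0.4, 1.6, -0.5], 'delta_rot': [-0.001, 0.002, 0.0]}
```

Request:
play_rows --deltas '[{"delta_pos": [-0.4, 1.6, -0.5], "delta_rot": [0, 0, 0]}, {"delta_pos": [0, 0, 0], "delta_rot": [0, 0, 0]}, {"delta_pos": [0, 0, 0], "delta_rot": [0, 0, 0]}]'

```text
t: 34.22
tool_pos: [0.6167, 0.0879, 0.0033]
orientation: [-1.285, -1.082, 1.082]
force: [0.0, 1.1, 0.1]
width: 0.0076
```

Request:
play_rows --deltas '[{"delta_pos": [0, 0, 0], "delta_rot": [0, 0, 0]}, {"delta_pos": [0, 0, 0], "delta_rot": [0, 0, 0]}, {"delta_pos": [0, 0, 0], "delta_rot": [0, 0, 0]}, {"delta_pos": [0, 0, 0], "delta_rot": [0, 0, 0]}, {"delta_pos": [0, -15, 0], "delta_rot": [0, 0, 0]}, {"delta_pos": [0, -35, 0], "delta_rot": [0, 0, 0]}, {"delta_pos": [0, -35, 0], "delta_rot": [0, 0, 0]}, {"delta_pos": [0, -35, 0], "delta_rot": [0, 0, 0]}]' --jaw 0

```text
t: 34.88
tool_pos: [0.6159, 0.0879, 0.124]
orientation: [-1.284, -1.08, 1.083]
force: [1.2, -0.2, 0.8]
width: 0.0427
```

Request:
play_rows --deltas '[{"delta_pos": [0, -35, 0], "delta_rot": [0, 0, 0]}, {"delta_pos": [0, -35, 0], "delta_rot": [0, 0, 0]}, {"delta_pos": [0, 0, 0], "delta_rot": [0, 0, 0]}, {"delta_pos": [0, 0, 0], "delta_rot": [0, 0, 0]}, {"delta_pos": [0, 0, 0], "delta_rot": [0, 0, 0]}]'

```text
t: 35.3
tool_pos: [0.6162, 0.0879, 0.1925]
orientation: [-1.284, -1.081, 1.082]
force: [-0.3, 0.7, 0.6]
width: 0.0427
```

```bash
python3 - <<'E'
from h import *
f,st=look("wrist","w24");key(f,(0.6067,0.0895),.04);truck(f);hub(f,(0.4735,-0.0206),.026,.04)
print(st["tool_pos"],st["t"])
g,_=look("top","top1");g,_=look("scene","scene1")
E
```

```text
key 1439 [322. 195.] zmed 0.0101 rect [602.3  96.3] [64.6 45.1] stem yaw -0.199 rect yaw 0.2 axis mid [605.9  89.6] len 62.0
roof 3501 0.0595 [469.5 113.9] [47.  31.9] 1.402
body 3215 0.0348 [514.9 105.9] [46.6 67.8] 1.406
yaw by centres -0.17558877518043953 origin (mm) [499.0671276  108.66001333]
hub 2517 [156.  74.] ztop 0.0333 ((473.3319396972656, -20.83521270751953), 21.096189498901367) rect ((473.2940673828125, -20.691869735717773), (41.43609619140625, 40.82377624511719), 33.98771667480469)
[0.6162415  0.08791446 0.19245806] 35.3
```

View pics/w24.png

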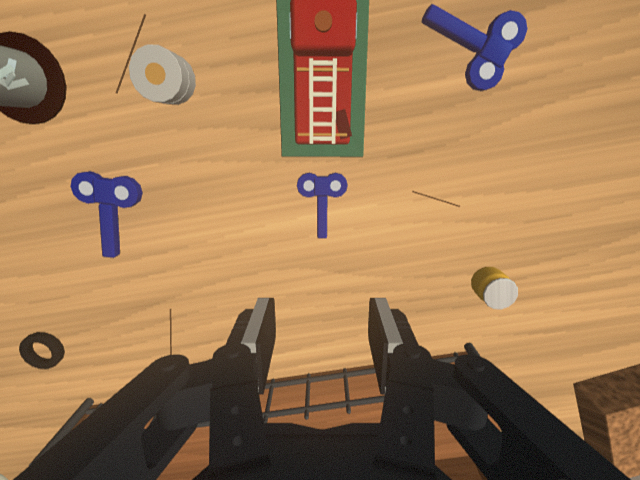

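View pics/scene1.png

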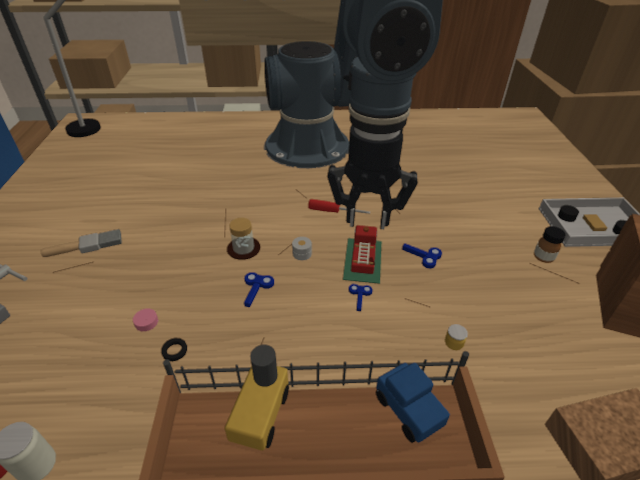

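```bash
python3 - <<'E'
from plant import job
print(job.job_done())
E
```

```text
the job is handed in; nothing more can be done
None
```

I did all five placements in the order asked and handed the job in at about 35 s of robot time, with the gripper open and clear of everything. The jar stayed upright throughout.

Last checks, by wrist camera depth, in mm:

| Item | Measured | Target | Note |
|---|---|---|---|
| Truck | (496.4, 108.9) | mat centre (496.2, 108.9) | yaw −0.17 to −0.185 rad, mat −0.174 rad, nose toward the robot |
| Jar | (451.1, −149.3) | coaster centre (451.0, −148.4) | standing |
| Six-hole hub | (473.5, −20.8) | midpoint (473.7, −20.1) | flat on the bench |
| Plain hub on top | (473.3, −20.8) | over the six-hole hub | top at 33 mm, so it is seated |
| Key | (606.6, 89.5) | (606.7, 89.5) | about 60 mm behind the tail, on the truck's line |

Some checks disagreed:
- **Mat and coaster:** the fixed cameras put them 2–4 mm farther out in x than the wrist camera. I used the wrist camera, which had measured the truck the same from two opposite sides.
- **Truck, last view:** the truck was partly cut off in the final picture, and its fit came out 2.7 mm farther along x. I kept the earlier full view.
- **Key angle:** the last fit gave −0.20 rad against −0.174 rad. The picture and the tool angle at release both showed the key straight in line.

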